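# Turn the marker cap-down in its sloping stand

## Task

The felt marker was put in its sloping stand the wrong way round, cap up, so the felt dries out. Take it out, lay it across the low two-notch rest and let go, then take it by the other end and put it back in the channel of the stand, cap down and pushed right down to the foot. Then slide the keeper fully across over the channel, and leave the other things where they are.

Things in the scene. Friction and masses are not known exactly. Their poses are not given: they have to be found in the camera images.
- marker_centre (a point): Centre of the loose felt marker: a round rod 131 mm long, 16 mm in diameter, 20 to 45 g. The cap is the 46 mm long end section, the barrel with the plain tail is the other 85 mm. Axes: y along the marker from cap end to tail end, x and z across it (its roll does not matter). A grip about 35 mm from its centre, on the end that is free, suits both the stand and the rest.
- cap_end (a point): Centre of the end face of the marker's cap, 65.5 mm from the marker's centre. At the start it is the upper end: the marker lies in the stand's channel, tail on the foot, cap up-slope.
- tail_end (a point): Centre of the end face of the marker's plain tail, 65.5 mm from the marker's centre.
- channel: Open-topped channel of the fixed stand. Origin: where a seated marker's axis meets the foot (end stop), 40 mm above the worktop. Axes: x up the slope along the channel (35 degrees above level, away from the robot), y level to the left, z out of the open top (35 degrees off vertical). Seated, the marker's axis is on x and its cap end at the origin. Nothing stands above it.
- channel_mouth (a point): Upper end of the channel, on the seated marker's axis, x = 74 mm from the foot; axes as the channel. Inside, the channel is 22 mm wide (y +-11), floor at z = -8 mm; its 8 mm thick walls rise to z = +9 mm, so fingers do not fit beside a marker there. The upper 57 mm of a marker stick out past this point into free air; below lies only the stand's 8 mm foot plate (130 x 125 mm).
- keeper (a joint): Slide of the keeper, a flat plate (18 mm along the channel, 46 mm across) that runs level across the channel near its foot: 0 is fully open (plate beside the channel, on its +y side), 0.040 m fully across (over the channel). It moves towards the channel's -y, has about 1.5 N of friction, stays where left, and clears a seated marker by 4 mm. At the start it is open (0 to 0.008).
- keeper_grip (a point): Middle of the keeper's square black knob, 13 x 13 mm, 22 mm tall, standing along the channel's z: 11 mm above the keeper plate, 11 mm below the knob's top. Axes as the channel. In the channel's frame it is at (20, 44, 27.5) mm fully open, (20, 4, 27.5) mm fully across. Guides either side of the plate (x 6 to 34 mm, y 20 to 70 mm in all) rise 2 mm above its top.
- rest_cradle (a point): Centre of the marker when laid in the fixed rest, 55.5 mm above the worktop. Axes: y along the lying marker (either way round), x level across, z up. Two V-notches, 6 mm thick, 13 mm either side of this point along y, 30 mm wide at the mouth, rise 4 mm above this point. More than 16 mm from the middle the marker overhangs free. Base plate 56 (x) x 44 (y) x 6 mm.
- solder_reel: Bystander: reel of solder wire, 56 mm in diameter, 37 mm high, standing on the worktop; origin at the centre of its underside.
- tape_roll: Bystander: roll of tape lying flat, 92 mm in diameter, 19 mm high; origin at the centre of its underside.
- mug: Bystander: white mug, 78 mm in diameter, 101 mm high, handle to its side; origin at the centre of its underside.

How it is judged:
By the outcome, as a careful person would: the job done as asked, in the order asked, and still so for the second after the job is handed in, with the robot touching nothing.
It also fails if it takes over 69 s, if anything falls off the work surface, if the arm or the gripper's body presses on something with over 40 N, if the wrist force passes 120 N, or if a joint passes its speed limit or range.

## Robot

A 6-joint arm with a two-finger parallel gripper is mounted at the origin on a cart in front of the work surface, level with it; the furniture and walls round the work are solid. World frame = base frame: x ahead of the robot, y to its left, z up, the work surface at z = 0. Lengths are in m, angles in rad, forces in N, time in s.
With the tool pointing down it reaches from about 0.35 to 0.725 m from the base axis. Payload 6 kg.
Tool frame: the origin (TCP) lies at the very end of the fingers, on their centre line; the grasp point (between the pads) lies 19 mm behind it; z points along the fingers, y is the line along which they close (so a half turn about z gives the same grasp; the last joint's range is limited). The gripper opens to 85 mm and grips with 20 to 120 N. Pads are 22 mm wide; open, the fingers measure 114 mm over their backs; the gripper's body (76 mm by 85 mm) begins 54 mm behind the grasp point. The pads swing forward as they close: fully open they stand 13 mm farther back than shut.
Start: joints at [1.55, 0.04, 0.085, 0, -1.615, -0.334], TCP at [0.208, 0.563, 0.231] pointing down, gripper open.
Joint ranges: [-2.56, 2.56], [-1.29, 2.01], [-1.08, 1.49], [-3.29, 1.98], [-2.81, -0.18], [-2.99, 2.99]. Speed limits (rad/s): [2.57, 2.57, 3.01, 3.14, 3.14, 3.14].

## Interface

Orientations are given as a rotation vector (axis times angle).
In Python, from station import bot, eyes gives the robot as it stands. The module is installed in compiled form; this text tells all that it offers.
- The arm moves only by the tool jog_arm, never from a script. Its argument "deltas" is a list of rows, each a list of 7 numbers: the gripper command: -1 is shut, 1 is fully open, values between are in proportion, then the shift along the tool's x, y, z as a fraction of full scale, then the turn, a rotation vector about the tool's x, y, z as a fraction of full scale. A call has 1 to 5 rows; each row is the pose to reach, as a shift and turn from the pose commanded when the call began, along the tool's axes at that moment; what a row does not reach only later rows make up. Full scale, the value 1, is 0.25 m for a shift and 45 degrees for a turn. A row lasts 1/8 s, in which the tool goes at most 62.5 mm and 10.7 degrees, less where a joint would pass 70% of its speed; a pose out of reach is approached as far as the arm can. A call with a number of a shift or a turn outside -1 to 1 is refused whole. A call with a gripper value outside its range is refused whole. The fingers move at their own pace and stop on an object; "force" is the grip in N (left out, the last holds). Time passes only in rows, so rows that repeat a pose let the fingers close. It gives the time, the measured TCP pose, the force, the opening and the grip force at its end, in the units of the state.
- bot.sense(): the state, without advancing time (a new reading comes with each control period).
- eyes.get_image(name): name is "scene" or "top"; returns a dict with "img" (480x640x3 uint8, blue, green, red), "vfov" (degrees; the focal length in pixels is half the picture's height over the tangent of half this angle, whatever the lens; pixels are square), "cx", "cy" (the principal point, pixels), "D" ([k1, k2, p1, p2, k3] as OpenCV has them; the pictures are not rectified), "cam_to_world" (4x4, takes a point from camera to world coordinates). Camera axes: x right, y up, looking along -z (the intrinsics and any distortion apply to the point x, -y, -z); pixel columns grow to the right and rows downward; lengths in m; the calibration is good to about 2 mm. A picture is of the moment at which its call begins. There is no depth.
- bot.close_job(): hands the job in; it is judged then, once.
Trained networks look in a picture, given as the dict that the camera call returned (one of the last four; its "shot" number tells which), for a name from the list of things; names that differ only in an ending like _2 or _b are one class to them, and where a whole thing is asked for, a point or a joint stands for the part that bears it (a point fixed in the world has none). Each returns a list of dicts, best first, with "score" (0 to 1); they miss things now and then, are a little off and sometimes report something else, mostly with a low value. They report only what shows in the picture. A call takes as long as a camera call.
- eyes.search_frame(picture, name): "position" ([row, column] in pixels, amid what is visible of it).
The state is a dict: "time_s": time; "joint_pos": joint angles; "qvel": joint speeds; "joint_torque": joint torques, N m; "tcp_pos": TCP position; "tcp_rot": TCP orientation; "force": force on the tool from outside, world axes, zero at the start; "wrist_torque": the same for the moment, N m; "width": opening from 0.0 (shut) to 1.0 (fully open); "grip_force": force on a finger pad.
Only numpy, scipy, OpenCV 4.12 (cv2) and the standard library are available. Lean on these libraries where they do the work, as an engineer would, in place of code of your own. Each camera call takes 0.05 s, during which the arm holds its last target. There are 200 camera calls.

## Working session

There is one attempt and no reset: what is moved stays moved. The work goes in short steps, Python scripts to look and compute and a tool call to move; the robot and the scene stay as the last step left them, time stands still between calls to the robot, and variables do not carry over. Pictures are saved under pics/ and viewed, at most 11 in all, crops included, and the job is handed in when it is done.

Besides the shell and the picture viewer there is one more tool, called after "Call:" by a JSON object that holds its "name" and its "arguments", one argument or row to a line. jog_arm: Moves the arm, as the interface text tells. Its arguments: {"type":"object","properties":{"deltas":{"type":"array"},"force":{"type":"number"}},"required":["deltas"]}

```bash
mkdir -p pics; cat > h.py <<'E'
import numpy as np, cv2
from scipy.spatial.transform import Rotation as R
from station import bot, eyes
def K(p):
    f=p["img"].shape[0]/2/np.tan(np.radians(p["vfov"])/2)
    return np.array([[f,0,p["cx"]],[0,f,p["cy"]],[0,0,1.]])
def ray(p,rc):
    u=cv2.undistortPoints(np.array([[[rc[1],rc[0]]]],float),K(p),np.array(p["D"],float)).ravel()
    M=np.array(p["cam_to_world"]); d=M[:3,:3]@np.array([u[0],-u[1],-1.]); return M[:3,3],d/np.linalg.norm(d)
def tri(rs):
    A=0;b=0
    for o,d in rs:
        P=np.eye(3)-np.outer(d,d);A=A+P;b=b+P@o
    x=np.linalg.solve(A,b); return x,[np.linalg.norm((np.eye(3)-np.outer(d,d))@(x-o)) for o,d in rs]
def onz(p,rc,z):
    o,d=ray(p,rc); return o+d*(z-o[2])/d[2]
def proj(p,X):
    M=np.linalg.inv(np.array(p["cam_to_world"])); c=(M[:3,:3]@np.atleast_2d(X).T).T+M[:3,3]; c=c*[1,-1,-1]
    q,_=cv2.projectPoints(c.reshape(-1,1,3),np.zeros(3),np.zeros(3),K(p),np.array(p["D"],float)); return q.reshape(-1,2)[:,::-1]
E
python3 - <<'E'
from h import *
ps={n:eyes.get_image(n) for n in("scene","top")}
for n,p in ps.items():
    cv2.imwrite(f"pics/{n}0.png",p["img"]); print(n,p["vfov"],p["D"],np.round(p["cam_to_world"],3).tolist())
N="marker_centre cap_end tail_end channel channel_mouth keeper keeper_grip rest_cradle solder_reel tape_roll mug".split()
for k in N:
    r={n:eyes.search_frame(p,k) for n,p in ps.items()}
    print(k,{n:[(np.round(d["position"],1).tolist(),round(d["score"],2)) for d in v[:3]] for n,v in r.items()}, end=" ")
    if all(r.values()):
        x,e=tri([ray(ps[n],r[n][0]["position"]) for n in ps]); print(x.round(4),np.round(e,4),end="")
    print()
s=bot.sense();print(s)
E
```

```text
scene 49.905480215059605 [-0.06557263  0.          0.          0.          0.        ] [[-0.311, -0.8, 0.514, 1.02], [0.951, -0.258, 0.173, -0.05], [-0.005, 0.542, 0.84, 0.81], [0.0, 0.0, 0.0, 1.0]]
top 47.3302641606536 [-0.10145154  0.          0.          0.          0.        ] [[0.227, 0.939, -0.26, 0.367], [-0.974, 0.218, -0.06, -0.25], [0.001, 0.267, 0.964, 0.932], [0.0, 0.0, 0.0, 1.0]]
marker_centre {'scene': [([285.0, 390.9], 0.57)], 'top': [([213.4, 250.2], 0.96)]} [ 0.6153 -0.0812  0.064 ] [0.0011 0.0011]
cap_end {'scene': [([284.3, 388.5], 0.77)], 'top': [([215.1, 250.6], 0.82), ([235.2, 241.3], 0.75)]} [ 0.6136 -0.0838  0.0619] [0.0005 0.0005]
tail_end {'scene': [([284.8, 390.1], 0.77)], 'top': [([218.2, 253.3], 0.76), ([354.6, 239.8], 0.71)]} [ 0.6107 -0.0847  0.0542] [0.003 0.003]
channel {'scene': [([266.9, 401.8], 0.87)], 'top': [([233.2, 241.2], 0.97)]} [ 0.5781 -0.074   0.0653] [0.0029 0.0029]
channel_mouth {'scene': [([269.0, 401.4], 0.96), ([192.1, 397.8], 0.5)], 'top': [([234.1, 241.5], 0.75)]} [ 0.5783 -0.0737  0.0587] [0.0028 0.0028]
keeper {'scene': [([270.5, 
[... 769 characters left out ...]
0635] [0.0016 0.0016]
{'time_s': 1.2, 'joint_pos': array([ 1.54971016e+00,  4.01992410e-02,  8.47925439e-02, -2.34095465e-05,
       -1.61546656e+00, -3.33702235e-01]), 'qvel': array([ 0.00031887,  0.00196777,  0.00060227, -0.00165109, -0.00055366,
       -0.00076049]), 'joint_torque': array([ 3.33487496e-04, -3.67922080e+01,  3.47431076e+01,  6.93294033e+00,
       -1.02933907e-03,  1.65593610e-05]), 'tcp_pos': array([0.208401  , 0.56262774, 0.23125293]), 'tcp_rot': array([ 3.09221313e+00, -5.54366331e-01, -1.74746948e-05]), 'force': array([ 0.11300845, -0.23488613,  0.43109229]), 'wrist_torque': array([-0.01921809, -0.05935961,  0.02520464]), 'grip_force': 0.0, 'width': 0.9996655480577166}
```

View pics/scene0.png

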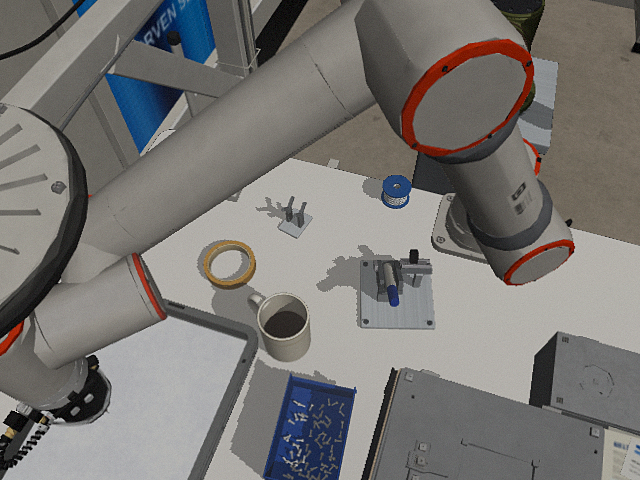

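View pics/top0.png

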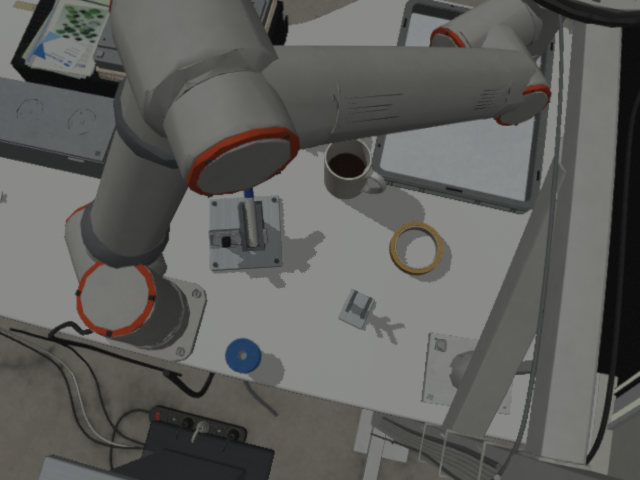

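```bash
python3 - <<'E'
from h import *
for n in("scene","top"):
    p=eyes.get_image(n); print(n,proj(p,[[0,0,0],[.208,.563,.231],[.2,-.56,.23],[.5,0,0],[.5,-.3,0]]).round().tolist())
    cv2.imwrite(f"pics/{n}1.png",cv2.resize(p["img"][180:380,200:460] if n=="top" else p["img"][160:350,260:460],None,fx=3,fy=3,interpolation=cv2.INTER_CUBIC)[:600,:800])
E
```

```text
scene [[86.0, 486.0], [135.0, 829.0], [0.0, 214.0], [260.0, 446.0], [219.0, 291.0]]
top [[575.0, 109.0], [344.0, -247.0], [580.0, 535.0], [276.0, 192.0], [316.0, 361.0]]
```

View pics/top1.png

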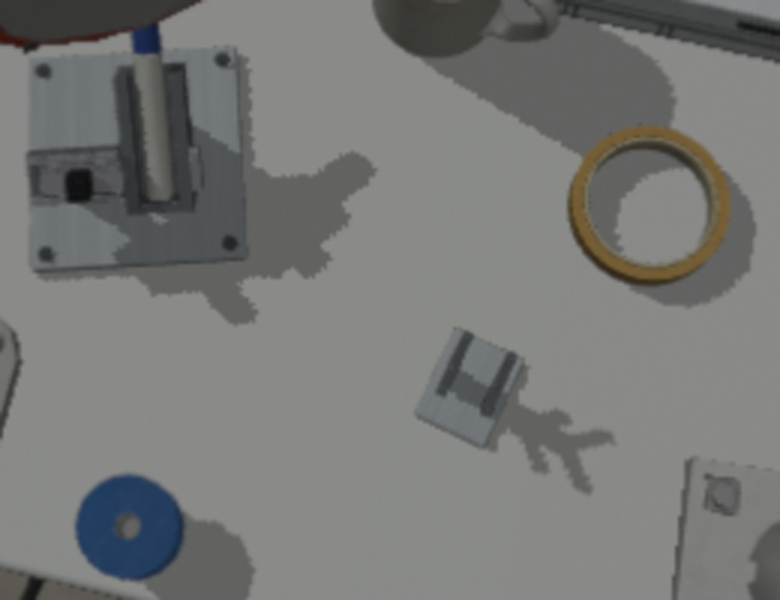

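View pics/scene1.png

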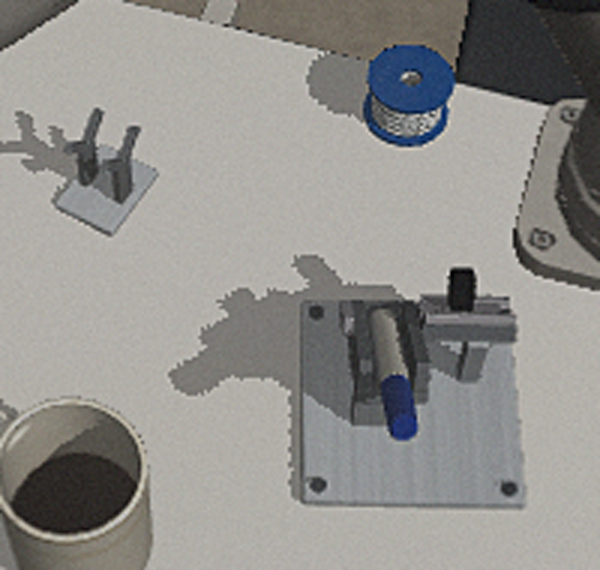

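```bash
python3 - <<'E'
from h import *
S=eyes.get_image("scene");T=eyes.get_image("top")
def plane(p,a,b):
    o,d=ray(p,a);_,e=ray(p,b);n=np.cross(d,e);n/=np.linalg.norm(n);return n,n@o
def line(sa,sb,ta,tb):
    n1,c1=plane(S,sa,sb);n2,c2=plane(T,ta,tb)
    # points on both planes closest to scene rays at sa,sb
    out=[]
    for q in(sa,sb):
        o,d=ray(S,q);t=(c2-n2@o)/(n2@d);out.append((o+t*d).round(3).tolist())
    return out
print("forearm",line((95,380),(205,110),(95,300),(92,470)))
print("upperarm/lower part", line((240,540),(110,470),(300,120),(160,240)), line((235,525),(120,465),(240,135),(60,190)))
print("flange", onz(T,(290,205),0),onz(T,(355,185),0),onz(S,(240,434),0),onz(S,(195,446),0))
print("ring elbow",tri([ray(S,(96,468)),ray(T,(160,243))]))
print("ring shoulder",tri([ray(S,(262,538)),ray(T,(297,117))]))
print("plate2",onz(T,(335,430),0),onz(T,(400,425),0),"black box S",onz(S,(335,560),0.1), "tray",onz(S,(300,165),0))
E
```

```text
forearm [[0.621, -0.128, 0.455], [0.763, -0.403, 0.338]]
upperarm/lower part [[0.343, 0.182, -0.076], [0.457, -0.033, 0.317]] [[0.292, 0.165, -0.138], [0.577, -0.039, 0.407]]
flange [ 0.48190766 -0.0291533   0.        ] [ 0.36725918 -0.02631298  0.        ] [ 0.4632156 -0.0293071  0.       ] [ 0.35097985 -0.02823992  0.        ]
ring elbow (array([ 0.56510248, -0.0846902 ,  0.41776421]), [np.float64(0.04315129787162295), np.float64(0.043151297871622994)])
ring shoulder (array([ 0.43412913,  0.15304266, -0.03598867]), [np.float64(0.019642227155216824), np.float64(0.0196422271552169)])
plate2 [ 0.49386007 -0.42169898  0.        ] [ 0.3866214  -0.43304708  0.        ] black box S [0.63915324 0.18193349 0.1       ] tray [ 0.73130703 -0.45147158  0.        ]
```

Call:
{"name": "jog_arm", "arguments": {
  "deltas": [
    [1,0,0,-0.2,0,0,0],
    [1,0,0,-0.4,0,0,0],
    [1,0,0,-0.6,0,0,0],
    [1,0,0,-0.6,0,0,0]
  ]
}}

```text
time_s: 1.9
tcp_pos: [0.2091, 0.563, 0.3866]
tcp_rot: [-3.084, 0.554, -0.001]
force: [0.5, 0.7, -0.3]
width: 0.999
grip_force: 0.0
```

```bash
python3 - <<'E'
from h import *
for n in("scene","top"):
    p=eyes.get_image(n); a=cv2.imread(f"pics/{n}0.png"); d=np.abs(a.astype(int)-p["img"]).max(2)>40
    ys,xs=np.where(d); print(n,d.sum(), (xs.min(),xs.max(),ys.min(),ys.max()) if d.sum() else "")
    for D,rc in ((.43,(96,468)),(.75,(262,538))) if n=="scene" else ((.56,(160,243)),(.77,(297,117))):
        o,v=ray(p,rc); print((o+v*D).round(3))
s=bot.sense();print(s["joint_pos"].round(3),s["tcp_pos"].round(3))
E
```

```text
scene 497 (np.int64(513), np.int64(552), np.int64(0), np.int64(129))
[ 0.69  -0.045  0.535]
[0.599 0.108 0.21 ]
top 0 
[ 0.566 -0.13   0.423]
[0.418 0.032 0.218]
[ 1.55   0.112  0.439 -0.    -1.897 -0.334] [0.208 0.563 0.381]
```

```bash
cat >> h.py <<'E'
def Rzy(z,y):
    z=np.array(z,float);z/=np.linalg.norm(z);y=np.array(y,float);y-=z*(y@z);y/=np.linalg.norm(y)
    return np.column_stack([np.cross(y,z),y,z])
def go(P,Rt,s=None):
    s=s or bot.sense();R0=R.from_rotvec(s["tcp_rot"]).as_matrix()
    best=min((Rt,Rt@np.diag([-1,-1,1.])),key=lambda M:R.from_matrix(R0.T@M).magnitude())
    t=R0.T@(np.array(P)-s["tcp_pos"])/.25; r=R.from_matrix(R0.T@best).as_rotvec()/(np.pi/4)
    print("shift",t.round(3).tolist(),"turn",r.round(3).tolist(),"rows>=",round(max(np.linalg.norm(t)*4,np.linalg.norm(r)*45/10.7),1))
E
python3 - <<'E'
from h import *
s=bot.sense(); print(R.from_rotvec(s["tcp_rot"]).as_matrix().round(2).tolist())
go([.42,.32,.42],Rzy([0,-.69,-.72],[1,0,0]));go([.42,.32,.42],Rzy([0,-.69,-.72],[0,1,-1]))
E
```

```text
[[0.94, -0.35, -0.0], [-0.35, -0.94, 0.0], [-0.0, -0.0, -1.0]]
shift [1.131, 0.617, -0.155] turn [-0.59, 0.849, 1.469] rows>= 7.6
shift [1.131, 0.617, -0.155] turn [-0.963, 0.173, -0.429] rows>= 5.2
```

Call:
{"name": "jog_arm", "arguments": {
  "deltas": [
    [-1,1,0.6,-0.15,-0.96,0.17,-0.43],
    [-1,1,0.6,-0.15,-0.96,0.17,-0.43],
    [-1,1,0.6,-0.15,-0.96,0.17,-0.43],
    [-1,1,0.6,-0.15,-0.96,0.17,-0.43],
    [-1,1,0.6,-0.15,-0.96,0.17,-0.43]
  ]
}}

```text
time_s: 2.62
tcp_pos: [0.3919, 0.3346, 0.4157]
tcp_rot: [2.369, 0.004, -0.007]
force: [-0.5, 0.1, -0.4]
width: -0.003
grip_force: 0.0
```

```bash
python3 - <<'E'
from h import *
s=bot.sense(); print(s["joint_pos"].round(3),s["tcp_pos"].round(3))
go([.42,.08,.17],Rzy([0,-.69,-.72],[0,1,-1]))
p=eyes.get_image("scene");cv2.imwrite("pics/s2.png",p["img"]); print(proj(p,s["tcp_pos"]))
E
```

```text
[ 1.241  0.341  0.466  0.34  -2.411  0.503] [0.392 0.335 0.416]
shift [0.117, 0.044, 1.414] turn [0.01, 0.005, 0.006] rows>= 5.7
[[ 85.45582904 789.67974137]]
```

View pics/s2.png

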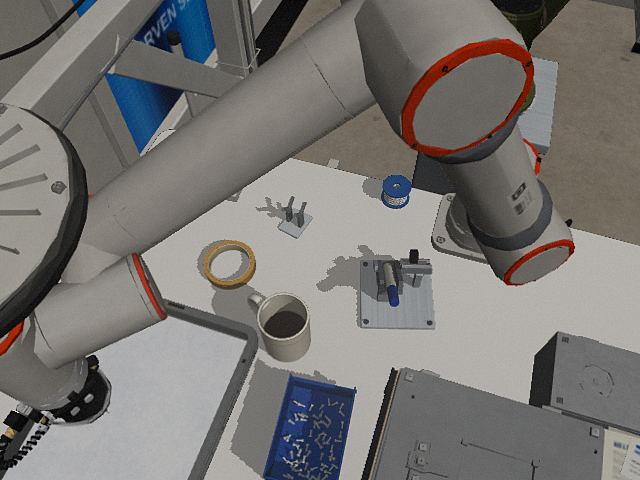

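Call:
{"name": "jog_arm", "arguments": {
  "deltas": [
    [-1,0.1,0.04,0.2,0,0,0],
    [-1,0.1,0.04,0.3,0,0,0],
    [-1,0.1,0.04,0.35,0,0,0],
    [-1,0.1,0.04,0.4,0,0,0],
    [-1,0.1,0.04,0.45,0,0,0]
  ]
}}

```text
time_s: 3.3
tcp_pos: [0.4153, 0.2497, 0.3428]
tcp_rot: [2.378, 0.001, -0.003]
force: [-0.6, -0.4, 0.6]
width: -0.003
grip_force: 0.0
```

Call:
{"name": "jog_arm", "arguments": {
  "deltas": [
    [-1,0,0,0.05,0,0,0],
    [-1,0,0,0.1,0,0,0],
    [-1,0,0,0.15,0,0,0],
    [-1,0,0,0.2,0,0,0],
    [-1,0,0,0.25,0,0,0]
  ]
}}

```text
time_s: 3.92
tcp_pos: [0.4155, 0.2065, 0.2984]
tcp_rot: [2.38, 0.0, -0.002]
force: [-0.4, -0.4, -0.7]
width: -0.001
grip_force: 0.0
```

Call:
{"name": "jog_arm", "arguments": {
  "deltas": [
    [-1,0,0,0.05,0,0,0],
    [-1,0,0,0.1,0,0,0],
    [-1,0,0,0.15,0,0,0],
    [-1,0,0,0.2,0,0,0],
    [-1,0,0,0.25,0,0,0]
  ]
}}

```text
time_s: 4.55
tcp_pos: [0.4154, 0.1634, 0.2532]
tcp_rot: [2.38, 0.0, -0.002]
force: [-0.3, -0.2, 0.5]
width: -0.001
grip_force: 0.0
```

```bash
python3 - <<'E'
from h import *
ims=[]
for n in("scene","top"):
    p=eyes.get_image(n); s=bot.sense();z=R.from_rotvec(s["tcp_rot"]).as_matrix()[:,2]
    print(n,proj(p,[s["tcp_pos"],s["tcp_pos"]-.1*z,s["tcp_pos"]-.2*z]).round().tolist())
    ims.append(p["img"][:300,340:] if n=="scene" else p["img"][:400,:300])
    a=cv2.imread(f"pics/{n}0.png"); d=np.abs(a.astype(int)-p["img"]).max(2)>40
    ys,xs=np.where(d); print(n,d.sum(), (xs.min(),xs.max(),ys.min(),ys.max()) if d.sum() else "")
h=np.zeros((400,600,3),np.uint8);h[:300,:300]=ims[0];h[:,300:]=ims[1];cv2.imwrite("pics/c3.png",h)
E
```

```text
scene [[154.0, 596.0], [131.0, 670.0], [103.0, 756.0]]
scene 2905 (np.int64(495), np.int64(639), np.int64(0), np.int64(163))
top [[272.0, 15.0], [246.0, -65.0], [216.0, -153.0]]
top 312 (np.int64(0), np.int64(18), np.int64(258), np.int64(278))
```

View pics/c3.png

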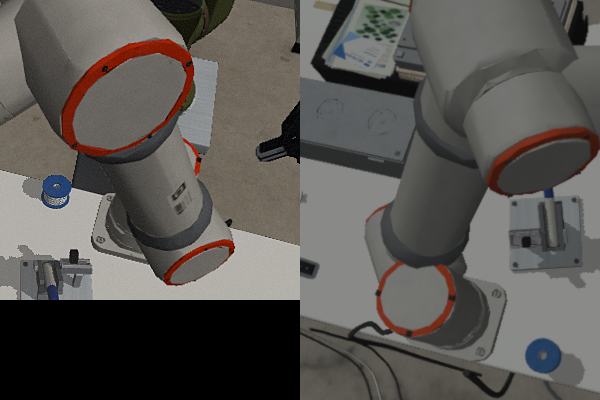

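Call:
{"name": "jog_arm", "arguments": {
  "deltas": [
    [-1,0,0,0.05,0,0,0],
    [-1,0,0,0.1,0,0,0],
    [-1,0,0,0.15,0,0,0],
    [-1,0,0,0.2,0,0,0],
    [-1,0,0,0.25,0,0,0]
  ]
}}

```text
time_s: 5.28
tcp_pos: [0.4153, 0.1201, 0.208]
tcp_rot: [2.38, 0.0, -0.002]
force: [0.0, -0.1, -0.6]
width: 0.002
grip_force: 0.0
```

Call:
{"name": "jog_arm", "arguments": {
  "deltas": [
    [-1,0,0,0.04,0,0,0],
    [-1,0,0,0.08,0,0,0],
    [-1,0,0,0.12,0,0,0],
    [-1,0,0,0.16,0,0,0],
    [-1,0,0,0.2,0,0,0]
  ]
}}

```text
time_s: 5.9
tcp_pos: [0.4153, 0.0859, 0.172]
tcp_rot: [2.38, 0.0, -0.002]
force: [-0.7, 0.1, -0.2]
width: 0.001
grip_force: 0.0
```

```bash
python3 - <<'E'
from h import *
ims=[]
for n in("scene","top"):
    p=eyes.get_image(n); s=bot.sense();z=R.from_rotvec(s["tcp_rot"]).as_matrix()[:,2]
    print(n,proj(p,[s["tcp_pos"],s["tcp_pos"]-.1*z,s["tcp_pos"]-.2*z]).round().tolist())
    ims.append(p["img"][:300,340:] if n=="scene" else p["img"][:400,:300])
print(s["force"],s["joint_pos"])
h=np.zeros((400,600,3),np.uint8);h[:300,:300]=ims[0];h[:,300:]=ims[1];cv2.imwrite("pics/c4.png",h)
E
```

```text
scene [[177.0, 527.0], [157.0, 588.0], [134.0, 660.0]]
top [[296.0, 93.0], [274.0, 24.0], [249.0, -54.0]]
[ 0.36884779 -0.22085166  0.92993126] [ 1.01535068 -0.11483825 -0.4825743   0.38808619 -1.86414315  0.54013878]
```

View pics/c4.png

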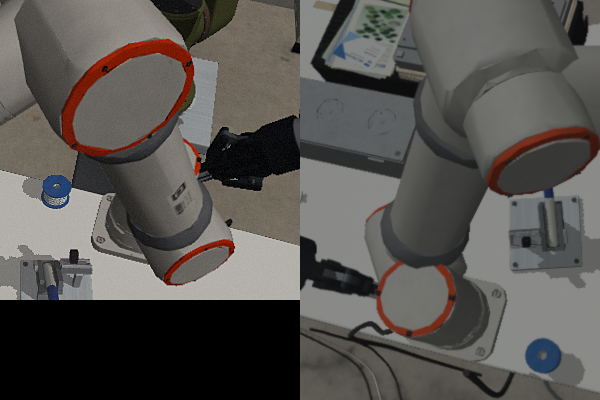

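Call:
{"name": "jog_arm", "arguments": {
  "deltas": [
    [-1,0,0,0.04,0,0,0],
    [-1,0,0,0.08,0,0,0],
    [-1,0,0,0.12,0,0,0],
    [-1,0,0,0.16,0,0,0],
    [-1,0,0,0.2,0,0,0]
  ]
}}

```text
time_s: 6.62
tcp_pos: [0.4152, 0.0512, 0.1357]
tcp_rot: [2.38, 0.0, -0.002]
force: [0.0, -0.2, 1.0]
width: -0.0
grip_force: 0.0
```

Call:
{"name": "jog_arm", "arguments": {
  "deltas": [
    [-1,0,0,0.04,0,0,0],
    [-1,0,0,0.08,0,0,0],
    [-1,0,0,0.12,0,0,0],
    [-1,0,0,0.16,0,0,0],
    [-1,0,0,0.2,0,0,0]
  ]
}}

```text
time_s: 7.25
tcp_pos: [0.4151, 0.0168, 0.0996]
tcp_rot: [2.38, 0.0, -0.002]
force: [0.3, -0.5, 0.1]
width: 0.0
grip_force: 0.0
```

```bash
python3 - <<'E'
from h import *
s=bot.sense();print(s["force"],s["tcp_pos"])
ims=[]
for n in("scene","top"):
    p=eyes.get_image(n); z=R.from_rotvec(s["tcp_rot"]).as_matrix()[:,2]
    print(n,proj(p,[s["tcp_pos"],s["tcp_pos"]-.1*z,s["tcp_pos"]-.2*z]).round().tolist())
    ims.append(p["img"][:300,340:] if n=="scene" else p["img"][:400,:300])
h=np.zeros((400,600,3),np.uint8);h[:300,:300]=ims[0];h[:,300:]=ims[1];cv2.imwrite("pics/c5.png",h)
E
```

```text
[ 0.33447023 -0.53174751  0.11427852] [0.41513976 0.01677494 0.09960678]
scene [[194.0, 475.0], [177.0, 527.0], [157.0, 589.0]]
top [[314.0, 152.0], [296.0, 92.0], [274.0, 24.0]]
```

View pics/c5.png

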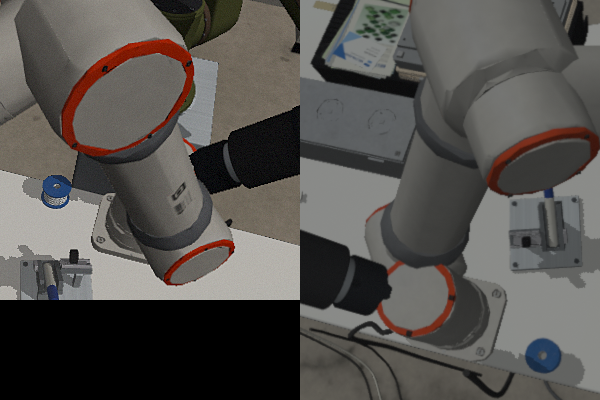

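```bash
cat > m.py <<'E'
from h import *
S=eyes.get_image("scene");T=eyes.get_image("top")
def sub(p,pts):
    g=cv2.cvtColor(p["img"],cv2.COLOR_BGR2GRAY); c=np.array(pts,np.float32).reshape(-1,1,2)
    return cv2.cornerSubPix(g,c.copy(),(3,3),(-1,-1),(3,30,.01)).reshape(-1,2)
t3=lambda l:[(200+a/3,180+b/3) for a,b in l]; s3=lambda l:[(260+a/3,160+b/3) for a,b in l]
rt=sub(T,t3([(458,327),(525,358),(485,446),(416,413)])); rs=sub(S,s3([(158,172),(110,235),(53,200)]))
print("rest px",rt.round(1).tolist(),rs.round(1).tolist())
q=np.array([onz(T,c[::-1],.006)[:2] for c in rt]);print("rest T",q.round(4).tolist(),q.mean(0).round(4),"edges",[round(np.linalg.norm(q[i]-q[i-1]),4) for i in range(4)],"dirs",[np.degrees(np.arctan2(*(q[i]-q[i-1])[::-1])).round(1) for i in range(4)])
q=np.array([onz(S,c[::-1],.006)[:2] for c in rs]);print("rest S",q.round(4).tolist(),"mid of diag",((q[0]+q[2])/2).round(4))
pt=sub(T,t3([(28,60),(235,47),(247,258),(37,270)])); q=np.array([onz(T,c[::-1],.008)[:2] for c in pt]);print("plate T",q.round(4).tolist(),q.mean(0).round(4),[np.degrees(np.arctan2(*(q[i]-q[i-1])[::-1])).round(1) for i in range(4)],[round(np.linalg.norm(q[i]-q[i-1]),4) for i in range(4)])
pt=sub(S,s3([(302,300),(302,503),(525,505)])); q=np.array([onz(S,c[::-1],.008)[:2] for c in pt]);print("plate S",q.round(4).tolist(),((q[0]+q[2])/2).round(4),[np.degrees(np.arctan2(*(q[i]-q[i-1])[::-1])).round(1) for i in (1,2)],[round(np.linalg.norm(q[i]-q[i-1]),4) for i in (1,2)])
ln={}
for n,p,(r0,r1,c0,c1) in(("S",S,(255,310,375,405)),("T",T,(180,255,235,265))):
    im=p["img"].astype(int); b,g,r=im[...,0],im[...,1],im[...,2]; roi=np.zeros(b.shape,bool);roi[r0:r1,c0:c1]=1
    blue=roi&(b-r>35); warm=roi&(r-b>6)
    for m,k in((blue,"blue"),(warm,"warm")):
        ys,xs=np.where(m); 
        print(n,k,len(ys), (ys.min(),ys.max(),xs.min(),xs.max()) if len(ys) else "")
    np.save(f"{n}.npy",np.stack([blue,warm]))
    for y in range(r0,r1,3): print(y,"".join("B" if blue[y,x] else "w" if warm[y,x] else "." for x in range(c0,c1)))
E
python3 m.py
```

```text
rest px [[352.70001220703125, 289.0], [375.0, 299.29998779296875], [361.70001220703125, 328.70001220703125], [337.3999938964844, 317.8999938964844]] [[312.70001220703125, 217.1999969482422], [296.79998779296875, 238.60000610351562], [276.6000061035156, 227.0]]
rest T [[0.5406, -0.2769], [0.5317, -0.3178], [0.4779, -0.3058], [0.4864, -0.2621]] [ 0.5092 -0.2906] edges [np.float64(0.0561), np.float64(0.0419), np.float64(0.0551), np.float64(0.0445)] dirs [np.float64(-15.2), np.float64(-102.2), np.float64(167.5), np.float64(78.9)]
rest S [[0.4875, -0.261], [0.5427, -0.2732], [0.5299, -0.3185]] mid of diag [ 0.5087 -0.2897]
plate T [[0.6443, 0.0096], [0.6753, -0.112], [0.5508, -0.1487], [0.5175, -0.0304]] [ 0.597  -0.0704] [np.float64(17.5), np.float64(-75.7), np.float64(-163.5), np.float64(105.7)] [np.float64(0.1329), np.float64(0.1255), np.float64(0.1297), np.float64(0.123)]
plate S [[0.5519, -0.147], [0.6781, -0.1093], [0.6436, 0.0077]] [ 0.5977 -0.0697] [np.float64(16.6), np.float64(106.5)] [np.float64(0.1318), np.float64(0.1219)]
S blue 134 (np.int64(285), np.int64(306), np.int64(389)
[... 1070 characters left out ...]

195 ..........BBBBBBBB............
198 ..............................
201 ..............................
204 ..............................
207 ..............................
210 ..............................
213 ..............................
216 ..............................
219 ..............................
222 ..............................
225 ..............................
228 ..............................
231 ..............................
234 ..............................
237 ..............................
240 ..............................
243 ..............................
246 ..............................
249 ..............................
252 ..............................
```

```bash
python3 - <<'E'
from h import *
S=eyes.get_image("scene");T=eyes.get_image("top")
g=lambda p:p["img"].astype(int)
for y in (192,196,200,208,216,224,232,240,244,248,252): print("T",y,[int(v) for v in g(T)[y,238:264].sum(1)//3])
for y in (264,268,272,276,280,284,290,296,302,304,306,308): print("S",y,[int(v) for v in g(S)[y,376:404].sum(1)//3], [int(v) for v in (g(S)[y,380:402,0]-g(S)[y,380:402,2])] if y>282 else "")
E
```

```text
T 192 [124, 133, 136, 137, 134, 106, 69, 50, 49, 47, 45, 42, 39, 38, 44, 85, 126, 136, 137, 137, 137, 137, 137, 138, 137, 137]
T 196 [135, 137, 137, 135, 136, 129, 88, 54, 49, 49, 46, 46, 42, 39, 39, 64, 104, 125, 128, 128, 116, 120, 124, 124, 124, 125]
T 200 [116, 116, 115, 117, 118, 116, 109, 109, 112, 111, 107, 102, 95, 90, 84, 81, 104, 113, 113, 104, 103, 103, 103, 102, 111, 115]
T 208 [76, 63, 61, 60, 48, 41, 52, 73, 102, 111, 110, 106, 101, 92, 88, 83, 69, 58, 60, 62, 61, 61, 60, 47, 86, 110]
T 216 [96, 73, 63, 62, 61, 46, 43, 52, 64, 86, 106, 109, 106, 99, 92, 86, 79, 63, 55, 62, 63, 62, 62, 56, 55, 103]
T 224 [112, 96, 72, 63, 62, 61, 43, 44, 51, 67, 86, 106, 108, 103, 97, 92, 86, 77, 58, 54, 60, 62, 62, 61, 46, 43]
T 232 [77, 60, 50, 53, 54, 60, 59, 45, 50, 54, 73, 105, 113, 110, 105, 96, 90, 84, 73, 60, 58, 61, 62, 63, 66, 90]
T 240 [87, 87, 84, 63, 53, 53, 52, 48, 40, 49, 58, 72, 84, 103, 108, 102, 95, 91, 83, 67, 57, 60, 61, 62, 62, 65]
T 244 [65, 84, 66, 52, 52, 53, 53, 51, 39, 43, 50, 67, 79, 87, 91, 93, 94, 91, 85, 68, 50, 50, 59, 61, 61, 60]
T 248 [80, 82, 81, 70, 57,
[... 1602 characters left out ...]
, 23, 34, 80, 73, 73, 72, 70, 74, 75, 96, 19, 2, 6]
S 304 [150, 141, 142, 148, 150, 151, 145, 144, 146, 154, 148, 147, 156, 164, 33, 59, 65, 57, 68, 62, 54, 62, 84, 160, 152, 148, 145, 144] [8, 5, 4, 4, 7, 10, 4, 7, 1, -1, 19, 79, 70, 75, 70, 70, 71, 83, 46, -4, 1, 6]
S 306 [148, 143, 144, 152, 152, 150, 150, 147, 150, 152, 142, 141, 150, 155, 153, 124, 91, 87, 80, 90, 111, 164, 159, 150, 150, 145, 144, 141] [7, 6, 3, 6, 8, 7, 6, 3, 4, 4, 0, -6, 43, 67, 52, 70, 32, 0, 0, 4, 4, 4]
S 308 [149, 144, 141, 155, 149, 145, 148, 143, 149, 152, 145, 147, 148, 153, 148, 148, 155, 149, 146, 146, 145, 145, 156, 148, 148, 147, 148, 144] [5, 6, 4, -1, 5, 4, 2, 8, 2, 5, 6, 2, 5, 3, 5, 1, 4, 4, 4, 6, 12, 2]
```

```bash
cat > fit.py <<'E'
from h import *
from scipy.optimize import least_squares
S=eyes.get_image("scene");T=eyes.get_image("top")
t=[(192,248.3),(196,248.7),(208,249.6),(216,250.6),(224,251.6),(232,252.4),(240,253.0)]
s=[(268,387.6),(272,388.1),(276,388.8),(280,389.6),(290,392.0),(296,392.9),(302,393.8)]
def ax(v):
    x,y,yaw,p,z=v; return np.array([x,y,z]),np.array([np.cos(yaw)*np.cos(p),np.sin(yaw)*np.cos(p),np.sin(p)])
def res(v,fix=True):
    if fix: v=[v[0],v[1],v[2],np.radians(35),.04]
    o,d=ax(v); out=[]
    for P,L in((S,s),(T,t)):
        a,b=proj(P,[o,o+.131*d]); u=(b-a)/np.linalg.norm(b-a); n=np.array([-u[1],u[0]]); out+=[(np.array(q)-a)@n for q in L]
    c=proj(S,o+.131*d)[0]; out.append((c[0]-302.5)*.7); 
    return out
v=least_squares(res,[.56,-.09,.28]).x; print("fix",v[:2],np.degrees(v[2]),np.round(res(v),2))
w=least_squares(lambda q:res(q,False),[*v,np.radians(35),.04]).x; 
o,d=ax(w);print("free: at z=.04:",o+d*(.04-o[2])/d[2],np.degrees(w[2:4]),np.round(res(w,False),2))
e=np.radians(16.4);vv=[*v[:2],e]
v3=least_squares(lambda q:res([*q,e]),v[:2]).x;print("yaw16.4",v3,np.round(res([*v3,e]),2))
for V in (v,[*v3,e]):
    y=V[2];X=np.array([np.cos(y)*np.cos(.6109),np.sin(y)*np.cos(.6109),np.sin(.6109)]);Y=np.array([-np.sin(y),np.cos(y),0]);Z=np.cross(X,Y);O=np.array([V[0],V[1],.04])
    k=O+.02*X+.044*Y+.0275*Z;print("knob open pred",k.round(4),proj(S,k).round(1),proj(T,k).round(1),"mid plate offset local",((np.array([.5973,-.07])-O[:2])@X[:2]/np.cos(.6109)).round(4),((np.array([.5973,-.07])-O[:2])@Y[:2]).round(4))
for n,p,(r0,r1,c0,c1) in(("S",S,(243,270,400,425)),("T",T,(232,252,216,236))):
    g=p["img"].max(2);m=g[r0:r1,c0:c1]<45;ys,xs=np.where(m);print(n,"dark",len(ys),ys.mean()+r0,xs.mean()+c0,ys.min()+r0,ys.max()+r0,xs.min()+c0,xs.max()+c0)
E
python3 fit.py
```

```text
fix [ 0.56685271 -0.09805055] 17.079587939952056 [ 0.61  0.3   0.19  0.18  0.54  0.23 -0.08 -0.31 -0.31 -0.02 -0.23 -0.43
 -0.44 -0.24 -0.22]
free: at z=.04: [ 0.54694331 -0.10609359  0.04      ] [17.61027674 31.66513665] [ 0.17 -0.1  -0.16 -0.14  0.33  0.08 -0.18 -0.07 -0.07  0.25  0.06 -0.13
 -0.12  0.09  0.  ]
yaw16.4 [ 0.56666782 -0.09746065] [ 0.32  0.1   0.07  0.14  0.72  0.53  0.35 -0.12 -0.16  0.01 -0.28 -0.57
 -0.65 -0.54 -0.22]
knob open pred [ 0.5545 -0.0558  0.074 ] [[255.5 414.6]] [[242.9 224.2]] mid plate offset local 0.0373 0.0179
knob open pred [ 0.5548 -0.0551  0.074 ] [[255.8 415. ]] [[242.6 223.8]] mid plate offset local 0.0371 0.0177
S dark 116 256.8103448275862 412.9655172413793 250 269 400 417
T dark 83 241.4578313253012 225.95180722891567 237 246 222 230
```

```bash
cat >> h.py <<'E'
yaw=np.radians(16.8);c35,s35=np.cos(np.radians(35)),np.sin(np.radians(35))
O=np.array([.5667,-.0978,.04]);X=np.array([np.cos(yaw)*c35,np.sin(yaw)*c35,s35]);Y=np.array([-np.sin(yaw),np.cos(yaw),0]);Z=np.cross(X,Y)
ch=lambda x,y,z:O+x*X+y*Y+z*Z
ry=np.radians(77.);C=np.array([.509,-.290,.0555]);D=np.array([np.cos(ry),np.sin(ry),0])
RE=Rzy(-Z,Y);RI=Rzy(-Z,-Y);RR=Rzy([0,0,-1],np.cross([0,0,-1],-D))
def st():
    s=bot.sense();print("t",s["time_s"],"p",s["tcp_pos"].round(4),"j",s["joint_pos"].round(2),"F",s["force"].round(1),"w",round(s["width"],3),"g",round(s["grip_force"],1));return s
E
python3 - <<'E'
from h import *
st(); print("RE",RE.round(2).tolist()); go(ch(.1005,0,.081),RE)
s=bot.sense();R0=R.from_rotvec(s["tcp_rot"]).as_matrix();print(R.from_matrix(R0.T@RE).as_rotvec()/(np.pi/4), ch(.1005,0,.081))
E
```

```text
t 7.65 p [0.4153 0.0175 0.1003] j [ 0.93 -0.17 -0.68  0.43 -1.7   0.56] F [ 0.5 -0.3  0.3] w -0.0 g 0.0
RE [[-0.78, -0.29, 0.55], [-0.24, 0.96, 0.17], [-0.57, -0.0, -0.82]]
shift [0.743, 0.48, 0.105] turn [1.046, 0.878, -0.05] rows>= 5.7
[ 1.29854339 -1.54694062  3.39756385] [ 0.60103435 -0.08743385  0.16399575]
```

Call:
{"name": "jog_arm", "arguments": {
  "deltas": [
    [-0.2,0,0,-0.22,0.2,0.2,0],
    [0.2,0.3,0.2,-0.2,0.5,0.4,0],
    [0.2,0.74,0.48,0.1,1,0.88,-0.05],
    [0.2,0.74,0.48,0.1,1,0.88,-0.05],
    [0.2,0.74,0.48,0.1,1,0.88,-0.05]
  ]
}}

```text
time_s: 8.28
tcp_pos: [0.5924, -0.0809, 0.164]
tcp_rot: [2.958, 0.375, 0.796]
force: [1.1, 0.0, -0.3]
width: 0.603
grip_force: 0.0
```

```bash
python3 - <<'E'
from h import *
st(); go(ch(.1005,0,.081),RI)
E
```

```text
t 8.275 p [ 0.5924 -0.0809  0.164 ] j [ 0.27 -0.44 -0.59  0.16 -0.92  1.48] F [ 1.1  0.  -0.3] w 0.603 g 0.0
shift [0.022, 0.033, 0.017] turn [0.174, 0.13, 0.002] rows>= 0.9
```

Call:
{"name": "jog_arm", "arguments": {
  "deltas": [
    [0.2,0.02,0.03,0.02,0.17,0.13,0],
    [0.2,0.02,0.03,0.02,0.17,0.13,0],
    [0.2,0.02,0.03,0.02,0.17,0.13,0]
  ]
}}

```text
time_s: 8.65
tcp_pos: [0.5998, -0.0855, 0.1615]
tcp_rot: [-2.896, -0.425, -0.9]
force: [-0.3, 0.1, 0.6]
width: 0.601
grip_force: 0.0
```

```bash
python3 - <<'E'
from h import *
st(); go(ch(.1005,0,-.019),RI)
for n in ("scene","top"):
    p=eyes.get_image(n);cv2.imwrite(f"pics/{n}6.png",p["img"])
    for k in ("cap_end","marker_centre"): print(n,k,[(np.round(d["position"],1).tolist(),round(d["score"],2)) for d in eyes.search_frame(p,k)[:2]])
a=cv2.imread("pics/scene6.png")[170:350,330:470];b=cv2.imread("pics/top6.png")[150:290,190:300]
a=cv2.resize(a,None,fx=3,fy=3);b=cv2.resize(b,None,fx=3,fy=3);h=np.zeros((540,760,3),np.uint8);h[:540,:420]=a;h[:420,420:750]=b;cv2.imwrite("pics/c6.png",h)
E
```

```text
t 8.65 p [ 0.5998 -0.0855  0.1615] j [ 0.14 -0.41 -0.51 -0.1  -0.88  1.77] F [-0.3  0.1  0.6] w 0.601 g 0.0
shift [0.011, 0.006, 0.393] turn [0.009, 0.011, 0.001] rows>= 1.6
scene cap_end [([281.6, 391.2], 0.89), ([325.7, 282.6], 0.51)]
scene marker_centre [([283.4, 392.2], 0.74)]
top cap_end [([195.7, 249.8], 0.7)]
top marker_centre [([194.0, 244.2], 0.47), ([310.6, 355.4], 0.43)]
```

View pics/c6.png

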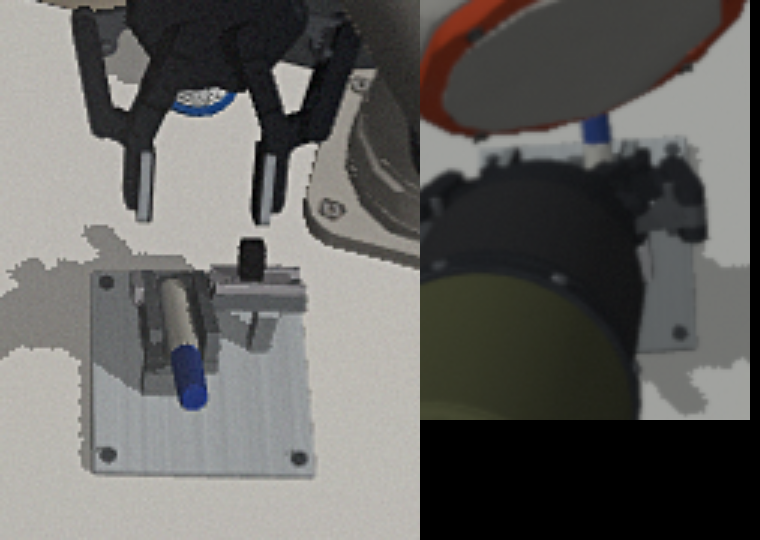

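Call:
{"name": "jog_arm", "arguments": {
  "deltas": [
    [0.2,0.01,0.01,0.2,0.01,0.01,0],
    [0.2,0.01,0.01,0.393,0.01,0.01,0],
    [0.2,0.01,0.01,0.393,0.01,0.01,0],
    [-1,0.01,0.01,0.393,0.01,0.01,0],
    [-1,0.01,0.01,0.393,0.01,0.01,0]
  ],
  "force": 25
}}

```text
time_s: 9.57
tcp_pos: [0.6566, -0.0708, 0.0843]
tcp_rot: [-2.879, -0.429, -0.914]
force: [0.0, 0.5, -0.8]
width: 0.187
grip_force: 7.0
```

Call:
{"name": "jog_arm", "arguments": {
  "deltas": [
    [-1,0,0,0,0,0,0],
    [-1,0,0,0,0,0,0]
  ],
  "force": 40
}}

```text
time_s: 9.82
tcp_pos: [0.6569, -0.0708, 0.0841]
tcp_rot: [-2.879, -0.428, -0.914]
force: [-1.1, 1.4, 5.2]
width: 0.168
grip_force: 39.2
```

```bash
python3 - <<'E'
from h import *
s=st(); R0=R.from_rotvec(s["tcp_rot"]).as_matrix(); print("local tcp",(np.array([X,Y,Z])@(s["tcp_pos"]-O)).round(4))
p=eyes.get_image("scene"); print([(np.round(d["position"],1).tolist(),round(d["score"],2)) for d in eyes.search_frame(p,"cap_end")[:2]])
E
```

```text
t 9.825 p [ 0.6569 -0.0708  0.0841] j [ 0.14 -0.2  -0.48 -0.14 -0.69  1.8 ] F [-1.1  1.4  5.2] w 0.168 g 39.2
local tcp [ 0.1024 -0.0002 -0.0179]
[([289.8, 391.9], 0.85)]
```

Call:
{"name": "jog_arm", "arguments": {
  "deltas": [
    [-1,0,0,-0.08,0,0,0],
    [-1,0,0,-0.2,0,0,0],
    [-1,0,0,-0.45,0,0,0],
    [-1,0,0,-0.6,0,0,0],
    [-1,0,0,-0.6,0,0,0]
  ]
}}

```text
time_s: 10.55
tcp_pos: [0.5738, -0.0971, 0.2089]
tcp_rot: [-2.879, -0.427, -0.918]
force: [0.9, -0.6, -1.0]
width: 0.169
grip_force: 39.2
```

```bash
python3 - <<'E'
from h import *
s=st(); P=C-.0355*D;go(P+[0,0,.12],RR)
R0=R.from_rotvec(s["tcp_rot"]).as_matrix();print(R.from_matrix(R0.T@RR).as_rotvec()/(np.pi/4),"worldRR",RR.round(2).tolist())
E
```

```text
t 10.55 p [ 0.5738 -0.0971  0.2089] j [ 0.11 -0.49 -0.47 -0.13 -0.99  1.8 ] F [ 0.9 -0.6 -1. ] w 0.169 g 39.2
shift [-0.52, 0.786, -0.206] turn [0.411, -0.712, -1.292] rows>= 6.4
[-0.81818823 -0.47262169  2.56474549] worldRR [[-0.22, -0.97, 0.0], [-0.97, 0.22, 0.0], [-0.0, 0.0, -1.0]]
```

Call:
{"name": "jog_arm", "arguments": {
  "deltas": [
    [-1,-0.1,0.1,-0.2,-0.1,-0.06,0.3],
    [-1,-0.25,0.3,-0.25,-0.2,-0.12,0.6],
    [-1,-0.4,0.5,-0.25,-0.32,-0.18,1],
    [-1,-0.52,0.75,-0.25,-0.32,-0.18,1],
    [-1,-0.52,0.78,-0.25,-0.32,-0.18,1]
  ]
}}

```text
time_s: 11.18
tcp_pos: [0.4926, -0.3266, 0.1765]
tcp_rot: [-2.901, 0.829, -0.627]
force: [-0.7, 0.3, 0.6]
width: 0.171
grip_force: 39.3
```

```bash
cat >> h.py <<'E'
def gox(P,Rt):
    s=bot.sense();R0=R.from_rotvec(s["tcp_rot"]).as_matrix();t=R0.T@(np.array(P)-s["tcp_pos"])/.25; r=R.from_matrix(R0.T@Rt).as_rotvec()/(np.pi/4)
    print("X shift",t.round(3).tolist(),"turn",r.round(3).tolist(),"rows",round(max(np.linalg.norm(t)*4,np.linalg.norm(r)*45/10.7),1))
E
python3 - <<'E'
from h import *
s=st(); P=C-.0355*D;gox(P+[0,0,.12],RR)
E
```

```text
t 11.175 p [ 0.4926 -0.3266  0.1765] j [-0.29 -0.31 -0.36 -0.07 -1.11  1.32] F [-0.7  0.3  0.6] w 0.171 g 39.3
X shift [0.02, -0.023, 0.017] turn [-0.487, -0.282, 1.556] rows 7.0
```

Call:
{"name": "jog_arm", "arguments": {
  "deltas": [
    [-1,0,0,0,-0.3,-0.18,1],
    [-1,0,0,0,-0.3,-0.18,1],
    [-1,0,0,0,-0.3,-0.18,1],
    [-1,0,0,0,-0.3,-0.18,1],
    [-1,0,0,0,-0.3,-0.18,1]
  ]
}}

```text
time_s: 11.8
tcp_pos: [0.4943, -0.3238, 0.1783]
tcp_rot: [-2.415, 1.941, -0.25]
force: [-0.8, 0.8, -0.1]
width: 0.173
grip_force: 39.3
```

```bash
python3 - <<'E'
from h import *
s=st(); P=C-.0355*D;gox(P+[0,0,.08],RR)
E
```

```text
t 11.8 p [ 0.4943 -0.3238  0.1783] j [-0.21 -0.13 -0.2   0.04 -1.34  0.43] F [-0.8  0.8 -0.1] w 0.173 g 39.3
X shift [-0.009, -0.004, 0.173] turn [-0.188, -0.096, 0.564] rows 2.5
```

Call:
{"name": "jog_arm", "arguments": {
  "deltas": [
    [-1,-0.01,0,0.08,-0.19,-0.1,0.56],
    [-1,-0.01,0,0.17,-0.19,-0.1,0.56],
    [-1,-0.01,0,0.17,-0.19,-0.1,0.56],
    [-1,-0.01,0,0.17,-0.19,-0.1,0.56]
  ]
}}

```text
time_s: 12.3
tcp_pos: [0.5, -0.3251, 0.1361]
tcp_rot: [-1.963, 2.451, 0.003]
force: [-0.4, -0.8, 0.2]
width: 0.169
grip_force: 39.3
```

```bash
python3 - <<'E'
from h import *
s=st(); P=C-.0355*D;gox(P+[0,0,-.019],RR)
ims=[]
for n,(r0,r1,c0,c1) in (("scene",(150,290,230,360)),("top",(240,380,290,420))):
    p=eyes.get_image(n);im=p["img"].copy();cv2.imwrite(f"pics/{n}7.png",im)
    g=s["tcp_pos"]+[0,0,.019]-[0,0,0]
    print(n,"C px",proj(p,C).round(1).tolist(),"pred ends at this height",proj(p,[g-.0305*D,g+.1005*D]).round(1).tolist())
    for k in ("cap_end","tail_end","marker_centre"): print(n,k,[(np.round(d["position"],1).tolist(),round(d["score"],2)) for d in eyes.search_frame(p,k)[:2]])
    ims.append(cv2.resize(im[r0:r1,c0:c1],None,fx=3,fy=3))
cv2.imwrite("pics/c7.png",np.hstack(ims))
E
```

```text
t 12.3 p [ 0.5    -0.3251  0.1361] j [-0.24  0.04 -0.09 -0.   -1.44  0.02] F [-0.4 -0.8  0.2] w 0.169 g 39.3
X shift [-0.002, -0.004, 0.398] turn [0.002, 0.003, 0.009] rows 1.6
scene C px [[206.6, 292.9]] pred ends at this height [[155.1, 256.7], [185.9, 322.5]]
scene cap_end [([174.3, 299.2], 0.87)]
scene tail_end [([177.2, 302.0], 0.87), ([256.5, 412.1], 0.3)]
scene marker_centre [([175.7, 300.2], 0.97)]
top C px [[304.4, 358.6]] pred ends at this height [[315.0, 406.2], [275.4, 323.4]]
top cap_end [([287.2, 346.0], 0.92)]
top tail_end [([285.9, 348.6], 0.91)]
top marker_centre [([283.8, 344.6], 0.64)]
```

View pics/c7.png

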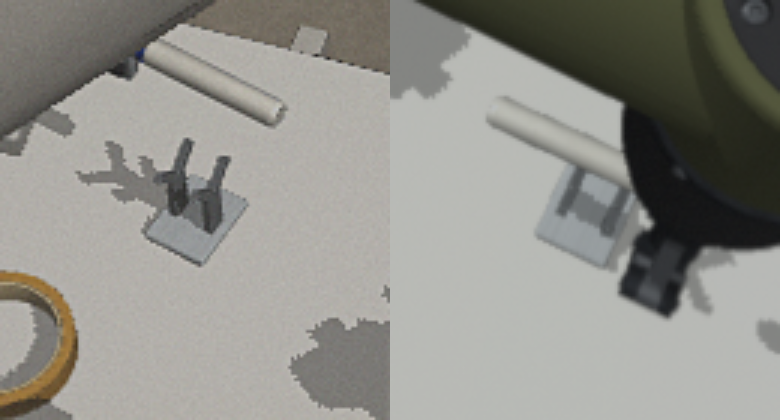

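Call:
{"name": "jog_arm", "arguments": {
  "deltas": [
    [-1,0,0,0.2,0,0,0],
    [-1,0,0,0.34,0,0,0],
    [-1,0,0,0.37,0,0,0],
    [-1,0,0,0.385,0,0,0],
    [-1,0,0,0.39,0,0,0]
  ]
}}

```text
time_s: 13.32
tcp_pos: [0.5014, -0.3254, 0.0426]
tcp_rot: [-1.961, 2.449, -0.005]
force: [0.1, -0.4, 0.8]
width: 0.169
grip_force: 39.3
```

Call:
{"name": "jog_arm", "arguments": {
  "deltas": [
    [-1,0,0,0,0,0,0],
    [-1,0,0,0,0,0,0]
  ]
}}

```text
time_s: 13.58
tcp_pos: [0.5009, -0.3251, 0.0417]
tcp_rot: [-1.961, 2.45, -0.003]
force: [-1.0, 0.4, -0.6]
width: 0.166
grip_force: 39.3
```

Call:
{"name": "jog_arm", "arguments": {
  "deltas": [
    [-1,0,0,0.008,0,0,0],
    [-1,0,0,0.012,0,0,0],
    [-1,0,0,0.012,0,0,0]
  ]
}}

```text
time_s: 13.95
tcp_pos: [0.501, -0.3254, 0.0397]
tcp_rot: [-1.962, 2.45, -0.004]
force: [-2.5, 0.4, 7.2]
width: 0.17
grip_force: 40.0
```

Call:
{"name": "jog_arm", "arguments": {
  "deltas": [
    [-1,0,0,0.005,0,0,0],
    [-1,0,0,0.008,0,0,0],
    [-1,0,0,0.008,0,0,0]
  ]
}}

```text
time_s: 14.32
tcp_pos: [0.5012, -0.3257, 0.0389]
tcp_rot: [-1.962, 2.449, -0.006]
force: [-4.6, 3.2, 12.1]
width: 0.171
grip_force: 40.8
```

Call:
{"name": "jog_arm", "arguments": {
  "deltas": [
    [-0.4,0,0,0,0,0,0],
    [-0.3,0,0,0,0,0,0],
    [-0.1,0,0,0,0,0,0],
    [-0.1,0,0,0,0,0,0]
  ]
}}

```text
time_s: 14.82
tcp_pos: [0.5004, -0.3249, 0.0355]
tcp_rot: [-1.962, 2.451, -0.0]
force: [-0.1, 1.0, 0.5]
width: 0.448
grip_force: 0.0
```

Call:
{"name": "jog_arm", "arguments": {
  "deltas": [
    [0,0,0,-0.15,0,0,0],
    [0.1,0,0,-0.32,0,0,0],
    [0.1,0,0,-0.4,0,0,0],
    [0.1,0,0,-0.4,0,0,0]
  ]
}}

```text
time_s: 15.32
tcp_pos: [0.5009, -0.3252, 0.1373]
tcp_rot: [-1.961, 2.449, -0.005]
force: [-0.2, -0.5, 0.3]
width: 0.551
grip_force: 0.0
```

```bash
python3 - <<'E'
from h import *
s=st(); go(C+.035*D+[0,0,.08],RR)
for n in ("scene","top"):
    p=eyes.get_image(n);cv2.imwrite(f"pics/{n}8.png",p["img"])
    print(n,"pred ends",proj(p,[C-.0655*D,C+.0655*D,C]).round(1).tolist())
    for k in ("marker_centre","cap_end"): print(n,k,[(np.round(d["position"],1).tolist(),round(d["score"],2)) for d in eyes.search_frame(p,k)[:2]])
    im=p["img"].astype(int); b,g,r=im[...,0],im[...,1],im[...,2]; m=(b-r>30).astype(np.uint8)
    if n=="scene": m[:160]=0;m[290:]=0;m[:,:200]=0;m[:,370:]=0
    else: m[:250]=0;m[:,:290]=0;m[380:]=0
    ys,xs=np.where(m); print("blue",len(ys),ys.mean(),xs.mean(),ys.min(),ys.max(),xs.min(),xs.max()) if len(ys) else print("none")
E
```

```text
t 15.325 p [ 0.5009 -0.3252  0.1373] j [-0.24  0.04 -0.09 -0.   -1.44  0.02] F [-0.2 -0.5  0.3] w 0.551 g 0.0
shift [-0.285, -0.002, 0.008] turn [-0.006, 0.002, 0.008] rows>= 1.1
scene pred ends [[192.1, 263.5], [221.7, 323.6], [206.6, 292.9]]
scene marker_centre [([205.7, 292.8], 0.85)]
scene cap_end [([193.5, 395.8], 0.35)]
blue 158 195.58227848101265 273.3354430379747 189 204 263 285
top pred ends [[322.1, 395.7], [286.7, 322.0], [304.4, 358.6]]
top marker_centre [([298.4, 346.4], 0.8)]
top cap_end [([298.8, 346.3], 0.75)]
blue 15 311.2 371.4 308 314 370 373
```

Call:
{"name": "jog_arm", "arguments": {
  "deltas": [
    [0.1,-0.14,0,0,0,0,0],
    [0.1,-0.285,0,0,0,0,0],
    [0.1,-0.285,0,0.15,0,0,0],
    [0.1,-0.285,0,0.3,0,0,0],
    [0.1,-0.285,0,0.4,0,0,0]
  ]
}}

```text
time_s: 16.25
tcp_pos: [0.5149, -0.2549, 0.0332]
tcp_rot: [-1.963, 2.452, 0.003]
force: [-1.1, -0.0, -0.1]
width: 0.548
grip_force: 0.0
```

Call:
{"name": "jog_arm", "arguments": {
  "deltas": [
    [0.1,0,0,0,0,0,0],
    [-1,0,0,0,0,0,0],
    [-1,0,0,0,0,0,0],
    [-1,0,0,0,0,0,0]
  ],
  "force": 30
}}

```text
time_s: 16.75
tcp_pos: [0.5168, -0.2557, 0.0375]
tcp_rot: [-1.961, 2.449, -0.004]
force: [-0.5, 0.5, 3.9]
width: 0.173
grip_force: 29.3
```

```bash
python3 - <<'E'
from h import *
s=st(); print((s["tcp_pos"]-C)@D)
E
```

```text
t 16.75 p [ 0.5168 -0.2557  0.0375] j [-0.11  0.04 -0.27 -0.   -1.25 -0.11] F [-0.5  0.5  3.9] w 0.173 g 29.3
0.035123163902854
```

Call:
{"name": "jog_arm", "arguments": {
  "deltas": [
    [-1,0,0,-0.1,0,0,0],
    [-1,0,0,-0.3,0,0,0],
    [-1,0,0,-0.5,0,0,0],
    [-1,0,0,-0.6,0,0,0],
    [-1,0,0,-0.6,0,0,0]
  ],
  "force": 50
}}

```text
time_s: 17.38
tcp_pos: [0.5168, -0.2559, 0.1891]
tcp_rot: [-1.959, 2.448, -0.008]
force: [0.6, 0.3, -1.3]
width: 0.168
grip_force: 48.7
```

```bash
python3 - <<'E'
from h import *
s=st(); gox(ch(.1105,0,.072),RE)
E
```

```text
t 17.375 p [ 0.5168 -0.2559  0.1891] j [-0.11 -0.03 -0.06 -0.   -1.53 -0.11] F [ 0.6  0.3 -1.3] w 0.168 g 48.7
X shift [-0.757, -0.227, 0.11] turn [0.403, -0.696, 1.304] rows 6.4
```

Call:
{"name": "jog_arm", "arguments": {
  "deltas": [
    [-1,-0.15,-0.05,-0.1,0.07,-0.12,0.23],
    [-1,-0.3,-0.1,-0.15,0.14,-0.25,0.46],
    [-1,-0.5,-0.15,-0.15,0.2,-0.4,0.7],
    [-1,-0.7,-0.2,-0.1,0.3,-0.53,1],
    [-1,-0.75,-0.23,-0.05,0.3,-0.53,1]
  ]
}}

```text
time_s: 18.0
tcp_pos: [0.6132, -0.0829, 0.1974]
tcp_rot: [-0.721, 2.576, 0.105]
force: [0.3, -0.2, -0.4]
width: 0.166
grip_force: 48.8
```

```bash
python3 - <<'E'
from h import *
s=st(); gox(ch(.1105,0,.072),RE)
E
```

```text
t 18.0 p [ 0.6132 -0.0829  0.1974] j [ 0.1  -0.24 -0.25 -0.17 -1.13 -1.08] F [ 0.3 -0.2 -0.4] w 0.166 g 48.8
X shift [0.063, 0.003, 0.126] turn [0.105, -0.173, 0.296] rows 1.5
```

Call:
{"name": "jog_arm", "arguments": {
  "deltas": [
    [-1,0.06,0,0.06,0.1,-0.17,0.3],
    [-1,0.06,0,0.12,0.1,-0.17,0.3],
    [-1,0.06,0,0.126,0.1,-0.17,0.3],
    [-1,0.06,0,0.126,0.1,-0.17,0.3]
  ]
}}

```text
time_s: 18.5
tcp_pos: [0.6146, -0.0864, 0.1646]
tcp_rot: [-0.375, 2.512, 0.118]
force: [-0.2, 0.1, 0.9]
width: 0.168
grip_force: 48.8
```

```bash
python3 - <<'E'
from h import *
s=st(); gox(ch(.1105,0,.072),RE); gox(ch(.1105,0,-.018),RE)
p=eyes.get_image("scene");T=eyes.get_image("top")
L=np.array([X,Y,Z])@(s["tcp_pos"]-O);print("local",L.round(4))
g=s["tcp_pos"]+.018*Z; print("pred tail/cap ends",proj(p,[g+.0305*X,g-.1005*X]).round(1),proj(T,[g+.0305*X,g-.1005*X]).round(1))
im=p["img"];cv2.imwrite("pics/scene9.png",im);cv2.imwrite("pics/top9.png",T["img"])
cv2.imwrite("pics/c9.png",np.hstack([cv2.resize(im[190:330,340:460],None,fx=3,fy=3),cv2.resize(T["img"][160:300,190:310],None,fx=3,fy=3)]))
E
```

```text
t 18.5 p [ 0.6146 -0.0864  0.1646] j [ 0.12 -0.36 -0.46 -0.13 -0.88 -1.34] F [-0.2  0.1  0.9] w 0.168 g 48.8
X shift [0.005, 0.012, 0.008] turn [0.003, -0.006, 0.003] rows 0.1
X shift [0.003, 0.011, 0.368] turn [0.003, -0.006, 0.003] rows 1.5
local [ 0.1117 -0.003   0.0739]
pred tail/cap ends [[248.3 396.1]
 [217.  388.2]] [[176.7 242.2]
 [260.9 250.4]]
```

View pics/c9.png

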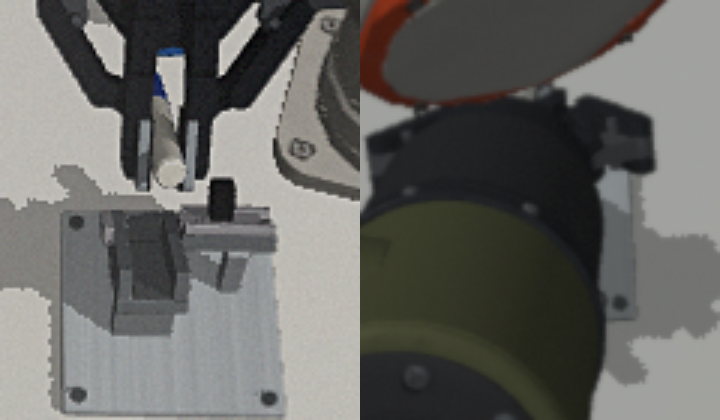

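```bash
python3 - <<'E'
from h import *
p=eyes.get_image("scene")
for y in(.019,.011,0,-.011,-.019): print(y,proj(p,[ch(.074,y,.009),ch(.04,y,.009)]).round(1).tolist())
g=p["img"].astype(int).sum(2)//3
for r in(276,280,284,287,290): print(r,g[r,372:408].tolist())
E
```

```text
0.019 [[279.8, 402.7], [270.6, 400.4]]
0.011 [[279.7, 397.6], [270.5, 395.5]]
0 [[279.6, 390.7], [270.4, 388.8]]
-0.011 [[279.5, 383.7], [270.3, 382.2]]
-0.019 [[279.4, 378.7], [270.2, 377.3]]
276 [101, 108, 106, 113, 74, 50, 41, 70, 70, 73, 71, 73, 57, 58, 59, 59, 56, 56, 59, 55, 59, 55, 63, 41, 44, 48, 71, 64, 66, 60, 75, 106, 104, 105, 103, 102]
280 [105, 110, 108, 111, 83, 48, 48, 50, 107, 93, 97, 93, 62, 54, 54, 56, 60, 58, 55, 61, 60, 59, 60, 61, 41, 45, 47, 67, 60, 69, 61, 79, 101, 101, 107, 105]
284 [104, 103, 110, 108, 99, 70, 51, 55, 101, 97, 86, 100, 72, 73, 72, 57, 60, 61, 57, 60, 58, 58, 59, 63, 53, 36, 59, 92, 89, 91, 86, 139, 158, 157, 164, 166]
287 [104, 108, 106, 110, 109, 114, 41, 73, 90, 93, 93, 99, 47, 70, 74, 66, 71, 66, 72, 73, 67, 60, 59, 57, 53, 42, 87, 92, 89, 86, 88, 162, 150, 154, 158, 155]
290 [106, 113, 108, 106, 108, 98, 43, 104, 101, 103, 104, 99, 100, 105, 107, 111, 111, 106, 107, 108, 93, 97, 96, 95, 99, 92, 79, 76, 74, 77, 88, 156, 157, 154, 156, 154]
```

Call:
{"name": "jog_arm", "arguments": {
  "deltas": [
    [-1,0.005,0.014,0.008,0,-0.006,0],
    [-1,0.005,0.014,0.1,0,-0.006,0],
    [-1,0.004,0.014,0.22,0,-0.006,0],
    [-1,0.004,0.014,0.26,0,-0.006,0],
    [-1,0.004,0.014,0.26,0,-0.006,0]
  ]
}}

```text
time_s: 19.27
tcp_pos: [0.6478, -0.0724, 0.1095]
tcp_rot: [-0.373, 2.509, 0.119]
force: [-0.3, 0.5, 1.0]
width: 0.166
grip_force: 48.8
```

```bash
cat >> h.py <<'E'
def loc():
    s=st();print("local",(np.array([X,Y,Z])@(s["tcp_pos"]-O)).round(4),"Floc",(np.array([X,Y,Z])@s["force"]).round(1))
E
python3 - <<'E'
from h import *
loc(); gox(ch(.1105,0.0005,-.018),RE)
E
```

```text
t 19.275 p [ 0.6478 -0.0724  0.1095] j [ 0.14 -0.25 -0.47 -0.13 -0.75 -1.35] F [-0.3  0.5  1. ] w 0.166 g 48.8
local [0.1095 0.0009 0.0082] Floc [0.5 0.5 0.9]
X shift [-0.004, -0.002, 0.105] turn [0.003, -0.001, 0.001] rows 0.4
```

Call:
{"name": "jog_arm", "arguments": {
  "deltas": [
    [-1,0,0,0.04,0,0,0],
    [-1,0,0,0.07,0,0,0],
    [-1,0,0,0.09,0,0,0],
    [-1,0,0,0.09,0,0,0]
  ]
}}

```text
time_s: 19.77
tcp_pos: [0.6602, -0.0687, 0.0911]
tcp_rot: [-0.372, 2.508, 0.119]
force: [0.4, -0.2, -0.4]
width: 0.167
grip_force: 48.8
```

Call:
{"name": "jog_arm", "arguments": {
  "deltas": [
    [-1,0,0,0.006,0,0,0],
    [-1,0,0,0.012,0,0,0],
    [-1,0,0,0.012,0,0,0]
  ]
}}

```text
time_s: 20.15
tcp_pos: [0.662, -0.0682, 0.0892]
tcp_rot: [-0.372, 2.507, 0.119]
force: [0.4, 0.7, -1.1]
width: 0.168
grip_force: 48.8
```

```bash
python3 -c "
from h import *
loc(); gox(ch(.1105,0.0005,-.018),RE)"
```

```text
t 20.15 p [ 0.662  -0.0682  0.0892] j [ 0.15 -0.19 -0.46 -0.13 -0.7  -1.35] F [ 0.4  0.7 -1.1] w 0.168 g 48.8
local [ 0.11    0.0008 -0.0169] Floc [-0.1  0.6 -1.2]
X shift [-0.002, -0.001, 0.004] turn [0.003, 0.0, 0.001] rows 0.0
```

Call:
{"name": "jog_arm", "arguments": {
  "deltas": [
    [-1,0.008,0,0.004,0,0,0],
    [-1,0.016,0,0.004,0,0,0],
    [-1,0.024,0,0.004,0,0,0],
    [-1,0.03,0,0.004,0,0,0],
    [-1,0.03,0,0.004,0,0,0]
  ]
}}

```text
time_s: 20.78
tcp_pos: [0.6572, -0.0696, 0.0851]
tcp_rot: [-0.372, 2.505, 0.119]
force: [0.9, 0.2, 0.9]
width: 0.167
grip_force: 48.8
```

```bash
python3 -c "
from h import *
loc()"
```

```text
t 20.775 p [ 0.6572 -0.0696  0.0851] j [ 0.15 -0.2  -0.48 -0.14 -0.69 -1.34] F [0.9 0.2 0.9] w 0.167 g 48.8
local [ 0.1035  0.0008 -0.0175] Floc [ 1.3 -0.1  0.2]
```

Call:
{"name": "jog_arm", "arguments": {
  "deltas": [
    [-1,0.005,0,0,0,0,0],
    [-1,0.01,0,0,0,0,0],
    [-1,0.015,0,0,0,0,0],
    [-1,0.015,0,0,0,0,0]
  ]
}}

```text
time_s: 21.28
tcp_pos: [0.6566, -0.07, 0.086]
tcp_rot: [-0.372, 2.499, 0.118]
force: [7.8, 2.7, 3.1]
width: 0.169
grip_force: 48.8
```

```bash
python3 -c "
from h import *
loc()"
```

```text
t 21.275 p [ 0.6566 -0.07    0.086 ] j [ 0.15 -0.21 -0.49 -0.14 -0.68 -1.34] F [7.8 2.7 3.1] w 0.169 g 48.8
local [ 0.1035  0.0006 -0.0162] Floc [ 8.5  0.4 -2.1]
```

Call:
{"name": "jog_arm", "arguments": {
  "deltas": [
    [-1,0.003,0,0.006,0,0,0],
    [-1,0.006,0,0.006,0,0,0],
    [-1,0.006,0,0.006,0,0,0]
  ]
}}

```text
time_s: 21.65
tcp_pos: [0.6571, -0.0699, 0.0853]
tcp_rot: [-0.372, 2.496, 0.118]
force: [7.9, 4.2, 5.8]
width: 0.168
grip_force: 48.9
```

```bash
python3 -c "
from h import *
loc()"
```

```text
t 21.65 p [ 0.6571 -0.0699  0.0853] j [ 0.15 -0.21 -0.49 -0.14 -0.68 -1.34] F [7.9 4.2 5.8] w 0.168 g 48.9
local [ 0.1035  0.0005 -0.0171] Floc [10.5  1.7 -0.3]
```

Firm stop. Release, back off and check numerically.

Call:
{"name": "jog_arm", "arguments": {
  "deltas": [
    [-0.4,0,0,0,0,0,0],
    [-0.2,0,0,0,0,0,0],
    [0,0,0,0,0,0,0],
    [0,0,0,-0.1,0,0,0],
    [0,0,0,-0.25,0,0,0]
  ]
}}

```text
time_s: 22.28
tcp_pos: [0.6177, -0.0815, 0.1292]
tcp_rot: [-0.372, 2.512, 0.12]
force: [0.5, -0.3, 0.1]
width: 0.5
grip_force: 0.0
```

Call:
{"name": "jog_arm", "arguments": {
  "deltas": [
    [-0.3,0,0,-0.2,0,0,0],
    [-1,0,0,-0.3,0,0,0],
    [-1,0,0,-0.3,0,0,0]
  ]
}}

```text
time_s: 22.65
tcp_pos: [0.578, -0.0943, 0.195]
tcp_rot: [-0.371, 2.503, 0.118]
force: [0.2, -0.0, -0.8]
width: 0.002
grip_force: 0.0
```

```bash
python3 - <<'E'
from h import *
loc()
p=eyes.get_image("scene");cv2.imwrite("pics/s10.png",p["img"])
print("pred ends x=0,131,85 ",proj(p,[ch(0,0,0),ch(.131,0,0),ch(.046,0,0)]).round(1).tolist())
print([(np.round(d["position"],1).tolist(),round(d["score"],2)) for d in eyes.search_frame(p,"marker_centre")[:2]])
g=p["img"].astype(int)
for r in(264,268,272,276,284,292,298,300,302,304,306,308): print(r,(g[r,376:404].sum(1)//3).tolist(), (g[r,380:400,0]-g[r,380:400,2]).tolist() if r<280 else "")
T=eyes.get_image("top");m=T["img"].max(2)[228:256,212:240]<45
for k in("keeper_grip",):
  for q,n in((p,"S"),(T,"T")): print(n,[(np.round(d["position"],1).tolist(),round(d["score"],2)) for d in eyes.search_frame(q,k)[:2]])
E
```

```text
t 22.65 p [ 0.578  -0.0943  0.195 ] j [ 0.11 -0.48 -0.49 -0.13 -0.96 -1.35] F [ 0.2 -0.  -0.8] w 0.002 g 0.0
local [0.0986 0.     0.1202] Floc [-0.3 -0.1 -0.8]
pred ends x=0,131,85  [[265.1, 386.6], [302.1, 393.8], [276.9, 388.9]]
[([284.6, 390.7], 0.62)]
264 [94, 93, 67, 63, 73, 76, 60, 61, 50, 45, 52, 53, 57, 48, 46, 43, 62, 67, 45, 56, 59, 57, 58, 42, 111, 69, 128, 89] [2, 2, -3, -1, 15, 30, 28, 34, 45, 37, 26, 27, -3, 0, 1, -2, 1, 1, 1, 1]
268 [136, 110, 68, 70, 68, 70, 70, 65, 49, 43, 50, 56, 56, 55, 55, 56, 43, 44, 44, 37, 64, 73, 55, 56, 35, 85, 76, 70] [0, -3, 0, -3, 18, 28, 29, 32, 36, 38, 46, 51, 26, 2, -2, 0, 5, 0, 1, 5]
272 [38, 43, 51, 69, 69, 65, 72, 51, 54, 45, 45, 48, 46, 47, 52, 60, 57, 35, 48, 41, 37, 70, 68, 68, 67, 76, 88, 84] [2, -5, 0, 0, 1, 26, 30, 29, 33, 36, 44, 53, 57, 18, -5, -5, 0, 3, 5, 2]
276 [76, 53, 42, 69, 73, 69, 74, 68, 58, 50, 92, 102, 98, 106, 115, 128, 139, 82, 65, 37, 41, 54, 71, 68, 65, 62, 71, 108] [1, 2, 2, 1, -1, 15, -6, -10, -7, -11, -8, -11, -14, -4, 4, 1, 1, -2, 3, 0]
284 [97, 59, 50, 57, 94, 97, 55, 59, 51, 59, 59, 85, 92, 100, 100, 107,
[... 360 characters left out ...]
 93, 95, 99, 71, 94, 112, 129, 162, 188, 188, 190, 181, 184, 125, 150, 153, 145, 141] 
302 [155, 152, 158, 163, 160, 160, 165, 138, 150, 148, 141, 143, 151, 109, 81, 186, 171, 162, 172, 164, 163, 171, 178, 141, 153, 147, 151, 145] 
304 [153, 150, 149, 158, 154, 153, 155, 150, 155, 160, 147, 151, 156, 112, 73, 174, 163, 168, 166, 167, 172, 165, 170, 137, 152, 151, 150, 144] 
306 [151, 150, 148, 154, 153, 157, 154, 150, 153, 151, 155, 147, 152, 156, 152, 105, 171, 166, 167, 170, 165, 166, 150, 157, 155, 154, 151, 146] 
308 [150, 146, 146, 154, 152, 152, 154, 145, 152, 157, 152, 148, 151, 154, 150, 153, 160, 148, 146, 141, 146, 152, 160, 153, 154, 153, 152, 145] 
S [([259.7, 413.9], 0.53)]
T []
```

Call:
{"name": "jog_arm", "arguments": {
  "deltas": [
    [-1,-0.25,0,0,0,0,0],
    [-1,-0.25,0,0,0,0,0],
    [-1,-0.25,0,0.25,0,0,0],
    [-1,-0.25,0,0.48,0,0,0],
    [-1,-0.25,0,0.48,0,0,0]
  ]
}}

```text
time_s: 23.52
tcp_pos: [0.6904, -0.0582, 0.1204]
tcp_rot: [-0.373, 2.52, 0.122]
force: [-0.1, -0.9, -0.6]
width: 0.001
grip_force: 0.0
```

Call:
{"name": "jog_arm", "arguments": {
  "deltas": [
    [-1,0,0,0,0,0,0],
    [-1,0.02,0,0,0,0,0],
    [-1,0.03,0,0,0,0,0],
    [-1,0.03,0,0,0,0,0]
  ]
}}

```text
time_s: 24.02
tcp_pos: [0.6867, -0.0609, 0.1269]
tcp_rot: [-0.372, 2.506, 0.119]
force: [0.9, -0.0, 0.4]
width: 0.007
grip_force: 0.0
```

```bash
python3 -c "
from h import *
loc()"
```

```text
t 24.025 p [ 0.6867 -0.0609  0.1269] j [ 0.16 -0.16 -0.37 -0.12 -0.75 -1.37] F [ 0.9 -0.   0.4] w 0.007 g 0.0
local [ 0.1527  0.0007 -0.0008] Floc [ 1.  -0.3 -0.1]
```

Call:
{"name": "jog_arm", "arguments": {
  "deltas": [
    [-1,0,0,0.016,0,0,0],
    [-1,0.01,0,0.016,0,0,0],
    [-1,0.02,0,0.016,0,0,0],
    [-1,0.03,0,0.016,0,0,0],
    [-1,0.03,0,0.016,0,0,0]
  ]
}}

```text
time_s: 24.65
tcp_pos: [0.683, -0.0618, 0.118]
tcp_rot: [-0.372, 2.507, 0.119]
force: [0.3, -0.2, -0.4]
width: -0.001
grip_force: 0.0
```

```bash
python3 -c "
from h import *
loc()"
```

```text
t 24.65 p [ 0.683  -0.0618  0.118 ] j [ 0.16 -0.16 -0.39 -0.12 -0.74 -1.37] F [ 0.3 -0.2 -0.4] w -0.001 g 0.0
local [ 0.1444  0.0008 -0.0059] Floc [-0.  -0.2 -0.5]
```

Call:
{"name": "jog_arm", "arguments": {
  "deltas": [
    [-1,0.008,0,0,0,0,0],
    [-1,0.016,0,0,0,0,0],
    [-1,0.016,0,0,0,0,0]
  ]
}}

```text
time_s: 25.02
tcp_pos: [0.6814, -0.0625, 0.1182]
tcp_rot: [-0.372, 2.503, 0.118]
force: [5.1, 1.2, 3.3]
width: -0.003
grip_force: 3.4
```

```bash
python3 -c "
from h import *
loc()"
```

```text
t 25.025 p [ 0.6814 -0.0625  0.1182] j [ 0.16 -0.17 -0.39 -0.12 -0.74 -1.37] F [5.1 1.2 3.3] w -0.003 g 3.4
local [ 0.1432  0.0007 -0.0048] Floc [ 6.2 -0.3 -0.3]
```

Call:
{"name": "jog_arm", "arguments": {
  "deltas": [
    [-1,0.006,0,0,0,0,0],
    [-1,0.012,0,0,0,0,0],
    [-1,0.012,0,0,0,0,0]
  ]
}}

```text
time_s: 25.4
tcp_pos: [0.6808, -0.0628, 0.1191]
tcp_rot: [-0.372, 2.497, 0.118]
force: [8.6, 2.3, 6.7]
width: -0.001
grip_force: 5.6
```

```bash
python3 -c "
from h import *
loc()"
```

```text
t 25.4 p [ 0.6808 -0.0628  0.1191] j [ 0.15 -0.17 -0.4  -0.12 -0.73 -1.37] F [8.6 2.3 6.7] w -0.001 g 5.6
local [ 0.1431  0.0005 -0.0037] Floc [11.2 -0.3  0.4]
```

Call:
{"name": "jog_arm", "arguments": {
  "deltas": [
    [-1,-0.06,0,0,0,0,0],
    [-1,-0.08,0,0,0,0,0],
    [-1,-0.08,0,-0.2,0,0,0],
    [-1,-0.08,0,-0.42,0,0,0],
    [-1,-0.08,0,-0.42,0,0,0]
  ]
}}

```text
time_s: 26.02
tcp_pos: [0.6359, -0.0773, 0.2171]
tcp_rot: [-0.371, 2.501, 0.117]
force: [1.1, -0.3, -0.2]
width: 0.002
grip_force: 0.0
```

```bash
python3 -c "
from h import *
loc();gox(ch(.02,.080,.10),RE)"
```

```text
t 26.025 p [ 0.6359 -0.0773  0.2171] j [ 0.14 -0.33 -0.35 -0.11 -0.94 -1.38] F [ 1.1 -0.3 -0.2] w 0.002 g 0.0
local [ 0.1607 -0.0004  0.1037] Floc [ 0.7 -0.6 -0.7]
X shift [0.562, 0.322, 0.011] turn [-0.001, 0.008, 0.002] rows 2.6
```

Call:
{"name": "jog_arm", "arguments": {
  "deltas": [
    [-1,0.56,0.32,0,0,0,0],
    [-1,0.56,0.32,0,0,0,0],
    [-1,0.56,0.32,0,0,0,0],
    [-1,0.56,0.32,0,0,0,0],
    [-1,0.56,0.32,0,0,0,0]
  ]
}}

```text
time_s: 26.65
tcp_pos: [0.5032, -0.033, 0.1319]
tcp_rot: [-0.373, 2.507, 0.119]
force: [0.5, -0.1, 0.4]
width: 0.004
grip_force: 0.0
```

```bash
python3 -c "
from h import *
loc();gox(ch(.021,.080,.028),RE)
p=eyes.get_image('scene');cv2.imwrite('pics/s11.png',p['img']);print(proj(p,[ch(.02,.041,.0385),ch(.02,.041,.0165)]))
g=p['img'].max(2)
for r in range(244,270,2): print(r,g[r,398:432].tolist())"
```

```text
t 26.65 p [ 0.5032 -0.033   0.1319] j [ 0.36 -0.82 -0.85  0.05 -0.92 -1.66] F [ 0.5 -0.1  0.4] w 0.004 g 0.0
local [0.0182 0.0804 0.0994] Floc [ 0.6 -0.2  0. ]
X shift [-0.011, -0.002, 0.286] turn [0.003, 0.0, 0.002] rows 1.1
[[249.53299432 413.43176682]
 [261.599796   412.49965131]]
244 [181, 181, 180, 176, 182, 180, 178, 179, 184, 175, 183, 180, 181, 179, 178, 179, 177, 180, 181, 182, 178, 182, 182, 180, 180, 180, 179, 180, 175, 180, 178, 182, 186, 188]
246 [183, 181, 183, 176, 181, 183, 177, 179, 181, 181, 180, 177, 182, 177, 182, 181, 181, 183, 183, 182, 181, 178, 184, 179, 184, 177, 181, 180, 175, 179, 182, 181, 182, 192]
248 [179, 181, 180, 177, 180, 184, 181, 180, 183, 180, 178, 186, 189, 190, 191, 189, 192, 196, 189, 187, 183, 183, 178, 181, 179, 181, 181, 175, 178, 177, 179, 180, 186, 179]
250 [178, 179, 176, 178, 179, 183, 180, 175, 180, 178, 182, 199, 22, 18, 13, 17, 18, 15, 9, 30, 194, 185, 178, 179, 177, 183, 185, 177, 179, 178, 181, 179, 178, 181]
252 [179, 179, 179, 177, 177, 176, 182, 180, 178, 183, 189, 82, 16, 34, 34, 31, 37, 33, 25, 30, 95, 198, 184, 182, 180, 183,
[... 610 characters left out ...]
 35, 26, 32, 33, 138, 125, 117, 133, 133, 135, 129, 127, 132, 130, 126, 130, 189, 181]
262 [59, 66, 97, 94, 93, 94, 93, 94, 96, 72, 80, 75, 23, 29, 33, 29, 33, 27, 25, 44, 96, 93, 94, 90, 88, 91, 94, 88, 99, 150, 140, 130, 191, 185]
264 [59, 41, 109, 71, 124, 80, 92, 73, 91, 88, 85, 89, 87, 95, 94, 91, 118, 113, 83, 91, 87, 88, 78, 81, 76, 82, 93, 79, 66, 51, 70, 72, 129, 158]
266 [58, 68, 43, 47, 131, 133, 125, 127, 129, 128, 128, 132, 130, 132, 128, 127, 133, 135, 134, 132, 127, 135, 130, 131, 130, 133, 131, 130, 132, 130, 130, 134, 130, 133]
268 [59, 56, 35, 85, 71, 68, 69, 95, 92, 92, 75, 86, 83, 86, 87, 90, 86, 89, 85, 84, 86, 89, 96, 99, 101, 102, 101, 105, 105, 108, 104, 101, 90, 100]
```

Call:
{"name": "jog_arm", "arguments": {
  "deltas": [
    [-1,-0.011,0,0.15,0,0,0],
    [-1,-0.011,0,0.285,0,0,0],
    [-1,-0.011,0,0.285,0,0,0],
    [-1,-0.011,-0.03,0.285,0,0,0],
    [-1,-0.011,-0.06,0.285,0,0,0]
  ]
}}

```text
time_s: 27.32
tcp_pos: [0.5492, -0.0353, 0.0765]
tcp_rot: [-0.372, 2.505, 0.119]
force: [1.0, 0.1, -0.2]
width: -0.003
grip_force: 0.0
```

Call:
{"name": "jog_arm", "arguments": {
  "deltas": [
    [-1,0,-0.02,0,0,0,0],
    [-1,0,-0.04,0,0,0,0],
    [-1,0,-0.06,0,0,0,0],
    [-1,0,-0.08,0,0,0,0]
  ]
}}

```text
time_s: 27.82
tcp_pos: [0.5546, -0.0541, 0.0753]
tcp_rot: [-0.372, 2.506, 0.119]
force: [-1.0, 2.0, 2.5]
width: -0.003
grip_force: 1.2
```

```bash
python3 -c "
from h import *
loc()
p=eyes.get_image('scene');g=p['img'].max(2)
for r in (252,256): print(r,g[r,385:432].tolist())"
```

```text
t 27.825 p [ 0.5546 -0.0541  0.0753] j [ 0.24 -0.55 -0.78 -0.05 -0.73 -1.49] F [-1.   2.   2.5] w -0.003 g 1.2
local [0.0211 0.0454 0.0283] Floc [1.1 2.2 2.2]
252 [183, 187, 182, 185, 189, 182, 183, 177, 184, 180, 183, 183, 187, 184, 190, 196, 8, 28, 39, 34, 41, 38, 30, 30, 65, 68, 35, 18, 29, 137, 143, 143, 31, 31, 133, 144, 141, 30, 10, 29, 127, 200, 184, 189, 184, 186, 186]
256 [125, 121, 126, 120, 117, 121, 115, 192, 187, 190, 182, 186, 186, 187, 197, 151, 3, 25, 31, 34, 36, 36, 30, 21, 75, 214, 200, 202, 62, 117, 115, 93, 21, 41, 124, 107, 125, 198, 192, 188, 187, 187, 187, 188, 188, 189, 187]
```

Call:
{"name": "jog_arm", "arguments": {
  "deltas": [
    [-1,0,-0.02,0,0,0,0],
    [-1,0,-0.04,0,0,0,0],
    [-1,0,-0.06,0,0,0,0],
    [-1,0,-0.075,0,0,0,0],
    [-1,0,-0.085,0,0,0,0]
  ]
}}

```text
time_s: 28.5
tcp_pos: [0.5605, -0.0745, 0.0745]
tcp_rot: [-0.372, 2.507, 0.119]
force: [-1.0, 1.4, 2.9]
width: -0.001
grip_force: 1.2
```

Call:
{"name": "jog_arm", "arguments": {
  "deltas": [
    [-1,0,-0.006,0,0,0,0],
    [-1,0,-0.012,0,0,0,0],
    [-1,0,-0.018,0,0,0,0],
    [-1,0,-0.018,0,0,0,0]
  ]
}}

```text
time_s: 29.0
tcp_pos: [0.5612, -0.0762, 0.0744]
tcp_rot: [-0.373, 2.508, 0.125]
force: [-11.4, 14.5, 9.4]
width: 0.001
grip_force: 10.2
```

```bash
python3 -c "
from h import *
loc()
p=eyes.get_image('scene');g=p['img'].max(2)
for r in (252,256): print(r,g[r,380:415].tolist())"
```

```text
t 29.0 p [ 0.5612 -0.0762  0.0744] j [ 0.17 -0.49 -0.72 -0.12 -0.74 -1.38] F [-11.4  14.5   9.4] w 0.001 g 10.2
local [0.0205 0.0223 0.0277] Floc [-0.1 17.2 11.5]
252 [190, 183, 185, 183, 189, 186, 208, 93, 23, 29, 36, 41, 33, 35, 35, 36, 41, 29, 19, 59, 150, 144, 111, 24, 46, 146, 147, 114, 20, 27, 27, 166, 199, 187, 189]
256 [127, 119, 126, 130, 121, 128, 142, 38, 22, 37, 36, 32, 39, 39, 34, 7, 216, 202, 166, 66, 120, 121, 62, 23, 58, 125, 108, 152, 196, 192, 188, 188, 191, 187, 189]
```

Call:
{"name": "jog_arm", "arguments": {
  "deltas": [
    [-1,0,0.04,0,0,0,0],
    [-1,0,0.08,0,0,0,0],
    [-1,0,0.08,-0.2,0,0,0],
    [-1,0,0.08,-0.42,0,0,0],
    [-1,0,0.08,-0.5,0,0,0]
  ]
}}

```text
time_s: 29.68
tcp_pos: [0.4868, -0.081, 0.1802]
tcp_rot: [-0.372, 2.503, 0.118]
force: [1.1, 0.3, -0.4]
width: 0.002
grip_force: 0.0
```

Call:
{"name": "jog_arm", "arguments": {
  "deltas": [
    [-1,0.2,0.3,-0.2,0,0,0],
    [-1,0.2,0.3,-0.2,0,0,0],
    [-1,0.2,0.3,-0.2,0,0,0],
    [-1,0.2,0.3,-0.2,0,0,0]
  ]
}}

```text
time_s: 30.18
tcp_pos: [0.4031, -0.0296, 0.1889]
tcp_rot: [-0.377, 2.512, 0.122]
force: [-0.4, -0.4, 0.3]
width: 0.001
grip_force: 0.0
```

```bash
python3 - <<'E'
from h import *
loc()
a=cv2.imread("pics/scene0.png")
for n in ("scene","top"):
    p=eyes.get_image(n);cv2.imwrite(f"pics/{n}12.png",p["img"])
    for k in ("marker_centre","keeper_grip","solder_reel","tape_roll","mug"): print(n,k,[(np.round(d["position"],1).tolist(),round(d["score"],2)) for d in eyes.search_frame(p,k)[:1]])
    if n=="scene":
        print("knob pred full",proj(p,[ch(.02,.004,.0385),ch(.02,.004,.0165)]).round(1).tolist())
        g=p["img"].astype(int);d=np.abs(g-a).max(2)>45;d[:,480:]=0;d[:130]=0;ys,xs=np.where(d);print("diff",d.sum(),ys.min(),ys.max(),xs.min(),xs.max())
        for r in(252,256): print(g.max(2)[r,380:415].tolist())
        for r in(298,300,302,304,305,306,307,308): print(r,(g[r,386:404].sum(1)//3).tolist())
        b=cv2.imread("pics/s10.png").astype(int)
        for r in(300,305,306,307): print("before push",r,(b[r,386:404].sum(1)//3).tolist())
E
```

```text
t 30.175 p [ 0.4031 -0.0296  0.1889] j [ 0.6  -1.29 -0.96  0.17 -1.31 -1.86] F [-0.4 -0.4  0.3] w 0.001 g 0.0
local [-0.0267  0.1126  0.2005] Floc [-0.2 -0.3  0.5]
scene marker_centre [([288.3, 391.9], 0.6)]
scene keeper_grip [([259.9, 390.4], 0.54)]
scene solder_reel [([194.2, 398.6], 0.8)]
scene tape_roll [([323.7, 284.3], 0.63)]
scene mug [([322.9, 281.2], 0.64)]
knob pred full [[249.2, 391.2], [261.2, 390.4]]
diff 851 244 306 316 426
[178, 177, 179, 176, 180, 178, 192, 100, 26, 42, 32, 38, 42, 39, 33, 22, 136, 183, 181, 176, 178, 178, 177, 179, 179, 174, 178, 174, 176, 178, 182, 177, 176, 179, 179]
[118, 121, 117, 116, 120, 125, 127, 44, 29, 40, 40, 43, 39, 34, 39, 17, 198, 188, 176, 181, 179, 179, 182, 181, 178, 183, 182, 181, 178, 182, 178, 177, 179, 179, 178]
298 [97, 90, 73, 76, 89, 92, 108, 102, 115, 128, 129, 137, 108, 150, 148, 148, 143, 140]
300 [89, 93, 88, 71, 92, 115, 129, 159, 193, 177, 179, 172, 179, 124, 150, 145, 147, 140]
302 [132, 141, 145, 87, 89, 179, 162, 160, 164, 160, 162, 161, 180, 152, 147, 148, 151, 141]
304 [145, 148, 153, 108, 86, 169, 162, 158, 160, 16
[... 318 characters left out ...]
44, 144]
308 [145, 151, 148, 142, 143, 151, 149, 146, 139, 143, 140, 148, 150, 149, 147, 143, 147, 143]
before push 300 [93, 95, 99, 71, 94, 112, 129, 162, 188, 188, 190, 181, 184, 125, 150, 153, 145, 141]
before push 305 [153, 153, 152, 157, 96, 170, 174, 164, 168, 169, 171, 169, 172, 112, 153, 149, 158, 145]
before push 306 [155, 147, 152, 156, 152, 105, 171, 166, 167, 170, 165, 166, 150, 157, 155, 154, 151, 146]
before push 307 [149, 148, 150, 153, 155, 157, 136, 156, 174, 169, 152, 110, 157, 152, 153, 146, 148, 147]
top marker_centre [([206.0, 250.0], 0.59)]
top keeper_grip [([239.3, 247.7], 0.54)]
top solder_reel [([356.4, 240.8], 0.58)]
top tape_roll []
top mug [([168.0, 347.7], 0.57)]
```

Call:
{"name": "jog_arm", "arguments": {
  "deltas": [
    [-1,-0.15,0.05,-0.05,0,0,0],
    [-1,-0.15,0.05,-0.05,0,0,0],
    [-1,-0.15,0.05,-0.05,0,0,0]
  ]
}}

```text
time_s: 31.15
tcp_pos: [0.4218, -0.0115, 0.2213]
tcp_rot: [-0.374, 2.512, 0.121]
force: [-0.7, -0.8, -1.6]
width: -0.001
grip_force: 0.0
```

```bash
python3 -c "
from h import *
loc(); print(bot.close_job())"
```

```text
t 31.15 p [ 0.4218 -0.0115  0.2213] j [ 0.62 -1.17 -0.87  0.19 -1.29 -1.9 ] F [-0.7 -0.8 -1.6] w -0.001 g 0.0
local [0.0108 0.1245 0.2138] Floc [-1.6 -0.5 -0.8]
the job is handed in; nothing more can be done
None
```

I handed the job in at about 31 s, no verdict returned: the marker was laid on the rest and let go, retaken by its tail and pushed cap down to a firm stop at the foot, and the keeper was slid to its end stop; by mistake I viewed 11 pictures instead of 10, joint 2 touched its -1.29 limit once on the final retreat, and I first drove the gripper into the second arm seen in the pictures, which gave no contact force.

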